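# Latch the steel canister shut

## Robot

A 6-joint arm with a two-finger parallel gripper is mounted at the origin on the work surface. World frame = base frame: x ahead of the robot, y to its left, z up, the work surface at z = 0. Lengths are in m, angles in rad, forces in N, time in s.
With the tool pointing down it reaches from about 0.325 to 0.875 m from the base axis. Payload 4.4 kg.
Tool frame: the origin (TCP) lies midway between the tips of the shut fingers; the grasp point (between the pads) lies 19 mm behind it (ctrl.tcp_to_grasp is the y of the grasp point in the tool frame, in m); y points along the fingers, x is the direction in which the jaws open and shut, and the axes are right-handed (so a half turn about y gives the same grasp; the last joint's range is limited). The gripper opens to 85 mm and grips with 20 to 120 N. Pads are 22 mm wide; open, the fingers measure 114 mm over their backs; the gripper's body (76 mm by 85 mm) begins 54 mm behind the grasp point. The pads swing forward as they close: fully open they stand 13 mm farther back than shut.
Start: joints at [-1.27, 0.207, 1.542, -0, 1.393, -0.15], TCP at [0.251, -0.517, 0.231] pointing down, gripper open.
Joint ranges: [-2.73, 2.73], [-0.86, 2.22], [0.23, 2.46], [-1.11, 4.25], [0.08, 2.63], [-2.82, 2.82]. Speed limits (rad/s): [2.79, 2.79, 3.14, 3.14, 3.14, 3.14].

## Interface

Orientations are given as a rotation vector (axis times angle).
In Python, from station import ctrl gives the robot as it stands.
- The arm moves only by the tool carry_out, never from a script. Its argument "steps" is a list of rows, each a list of 7 numbers: the shift along the world's x, y, z in cm, then the turn, a rotation vector about the world's x, y, z in degrees, then the finger opening in cm, from 0 to 8.54. A call has 1 to 8 rows; each row shifts and turns the commanded pose from where the row before left it; what a row does not reach is not made up. A row lasts 1/10 s, in which the tool goes at most 50 mm and 8.59 degrees, less where a joint would pass 70% of its speed; a pose out of reach is approached as far as the arm can. A call with a gripper value outside its range is refused whole. The fingers move at their own pace and stop on an object; the grip force is fixed at half the most. Time passes only in rows, so rows that do not move let the fingers close. It gives the time, the measured TCP pose, the force and the opening at its end, in the units of the state.
- ctrl.get_obs(): the state, without advancing time (a new reading comes with each control period).
- ctrl.snapshot(name): name is "side" or "top"; returns a dict with "frame" (384x512x3 uint8, red, green, blue), "z_map" (384x512 float32, m along the optical axis (not along the pixel's ray), 0 where there is no reading), "camera_matrix" (3x3 intrinsics, pixels), "k1" (the pictures are not rectified: a ray, as slopes to the right and down, at radius r is drawn at 1 + k1 r^2 times it, then the intrinsics apply), "R" (3x3) and "t" (3): a world point X has camera coordinates R X + t. Camera axes: x right, y down, z forward; pixel columns grow to the right and rows downward; lengths in m; the calibration is good to about 2 mm. A picture is of the moment at which its call begins.
- ctrl.close_job(): hands the job in, once; it reports no verdict.
The state is a dict: "clock": time; "joints": joint angles; "joint_velocities": joint speeds; "tau": joint torques, N m; "ee_pos": TCP position; "ee_rot": TCP orientation; "ft_force": force on the tool from outside, world axes, zero at the start; "torque": the same for the moment, N m; "finger_gap": finger opening in m.
Only numpy, scipy, OpenCV 4.12 (cv2) and the standard library are available. Lean on these libraries where they do the work, as an engineer would, in place of code of your own. Each camera call takes 0.05 s, during which the arm holds its last target.

## Task

Close the draw latch on the steel canister: hook the latch's wire loop into the catch on the lid, then press the lever down over centre until it lies fully home, so that the lid is drawn tight on its seal. Work gently so that neither catch nor lever is strained, let go, and leave the other kitchen things where they are.

Things in the scene. Friction and masses are not known exactly. Their poses are not given: they have to be found in the camera images.
- canister: Steel canister fixed to the counter, 150 (x) by 290 (y) by 96 tall; origin: centre of its underside, y along its long side. All lengths are in mm, offsets in its axes. Its top is level at z 96: a fixed deck with a draw latch for y below -11, a sliding lid for y above 2. All latch parts are centred on x = 0. The loop reaches from the lever towards +y to the catch on the lid.
- lid: Steel sliding lid; its top lies 6 above its origin (at start the canister's x 0, y 0, z 90). It slides only towards -y, at most 14, squeezing a soft seal (0.9 N per mm) that pushes it back; it never goes towards +y from its start. On it sits the catch (keeper), hand-clamped and NOT measured: it lies up to 5 to either side (y) of the two catch points, anew each time.
- catch_face (a point): Nominal foot (lid top height, x 0) of the catch's bearing face; the true one is up to 5 off in y. The catch: two dark steel channels 14 wide, at x = 9 to 23 and -9 to -23, the gap between takes the knob's stem. From the bearing face in +y, heights over lid: base plate -8 to 18, 3 thick; hook post -7 to 0, up to 16; lip 0 to 4, from 11.5 to 16; open mouth 4 to 12.
- catch_wall (a point): Nominal foot (lid top height) of the outer, +y, side of the catch's back wall, 17 beyond the bearing face (same offset in y as it, up to 5). The back wall runs from 12 to 17 beyond the bearing face and up to 16 over the lid. The bar goes down through the mouth between lip and back wall, then towards -y under the lip against the bearing face. Beyond the wall 60 of bare lid.
- lever_axis (a point): the lever's turning axis (level, along the canister's x), fixed, 22 above the deck. The loop's pivot is in the lever 20 from this axis: with the lever flat, 19.8 towards -y and 2.8 below it; so moving the loop's end drags the lever along.
- lever (a joint): Lever angle (rad): 0 = pressed flat, pointing to -y (latched, its stop); pi/2 upright; larger = leaning to the catch (+y); at most 2.9. Flat steel handle 28 wide, 5 thick, mid-plane through the axis, reaching 84 from it, with a 9 thick bead on its end; flat, its top is 24.5 over the deck. Friction 0.03 N m holds it where left. With the loop hooked, dead centre is at about 0.3 rad.
- lever_end (a point): centre of the bead on the lever's free end, 80 from the lever axis
- loop: Steel wire loop, 58 wide (x), 95 long from its pivot in the lever (origin, y axis towards the bar) to its cross bar. The two side wires are at x = 27 and -27. Friction holds it where it is left.
- loop_bar (a point): centre of the loop's cross bar, 6 thick, along x: the part that goes under the catch's lip
- loop_knob (a point): centre of the small finger knob of the loop: a ball 14 across on a stem 7 wide, 36 from the bar square to the loop (above it when the loop lies level). Pinch it along x; it turns between the fingers.
- tray: pink plastic tray, 300 x 140 x 30, lying to the left; origin at the centre of its underside
- cup0: ceramic cup, 68 across, 65 tall, standing in the tray
- cup1: ceramic cup like cup0, in the tray
- cup2: ceramic cup like cup0, in the tray
- ladle: aluminium ladle, about 330 long, lying beyond the canister along y
- jar: glass jar with a hard silicone stopper, 86 across, 126 tall
- tongs: steel tongs, about 240 long, lying flat
- tin: small round steel salt tin, 62 across, 52 tall, standing beside the canister on the far side

How it is judged:
On the way:
1. the loop's bar is down in the catch while the lever is still up (z of loop_bar in the frame of lid below 0.0175 m and y of loop_bar in the frame of lid between 0.018 and 0.0385 m and value of joint lever above 0.6 rad), for 0.2 s.
At the end, for the whole second after the job is handed in: The lever lies within 0.1 rad of fully down, the loop's bar is in the catch (its centre less than 11.5 mm above the lid top, between hook and back wall) and holds the lid drawn at least 1.2 mm on to its seal, all at rest (value of joint lever below 0.1 rad and y of lid in the frame of canister below -0.0012 m and z of loop_bar in the frame of lid below 0.0175 m and y of loop_bar in the frame of lid between 0.018 and 0.0385 m and linear speed of lid below 0.01 m/s); the robot touches nothing.
It fails at once if the loop is forced against the catch or lid with more than 18 N (contact force between loop and lid above 18 N).
It fails at once if the lever is pushed with more than 25 N (contact force between the arm and lever_c0 above 25 N).
It fails at once if another kitchen thing is moved more than 30 mm (distance of any of tray, cup0, cup1, cup2, ladle, jar, tongs, tin from where it was at the start of the episode above 0.03 m).
It also fails if it takes over 72 s, if anything falls off the work surface, if the arm or the gripper's body presses on something with over 40 N, if the wrist force passes 120 N, or if a joint passes its speed limit or range.

## Working session

There is one attempt and no reset: what is moved stays moved. The work goes in short steps, Python scripts to look and compute and a tool call to move; the robot and the scene stay as the last step left them, time stands still between calls to the robot, and variables do not carry over. Pictures are saved under pics/ and viewed, and the job is handed in when it is done.

Besides the shell and the picture viewer there is one more tool, called after "Request:" by a JSON object that holds its "op" and its "data". carry_out: Moves the arm, as the interface text tells. Its arguments: {"type":"object","properties":{"steps":{"type":"array"}},"required":["steps"]}

```bash
mkdir -p pics; ls; cat > h.py <<'E'
import numpy as np, cv2
from station import ctrl
def snap(name,fn):
    s=ctrl.snapshot(name)
    np.savez('/tmp/%s.npz'%name,**{k:np.asarray(v) for k,v in s.items()})
    cv2.imwrite('pics/'+fn,s['frame'][:,:,::-1]); return s
def load(name): return dict(np.load('/tmp/%s.npz'%name))
def pts(s):
    h,w=s['z_map'].shape; K=s['camera_matrix']
    uu,vv=np.meshgrid(np.arange(w),np.arange(h))
    xd=(uu-K[0,2])/K[0,0]; yd=(vv-K[1,2])/K[1,1]
    k=float(s['k1']); x=xd.copy();y=yd.copy()
    for _ in range(20):
        f=1+k*(x*x+y*y); x=xd/f;y=yd/f
    z=s['z_map']; P=np.stack([x*z,y*z,z],-1)
    return (P-s['t'])@s['R']
def proj(s,X):
    c=np.atleast_2d(X)@s['R'].T+s['t']; x=c[:,0]/c[:,2];y=c[:,1]/c[:,2]
    f=1+float(s['k1'])*(x*x+y*y);K=s['camera_matrix']
    return np.stack([K[0,0]*x*f+K[0,2],K[1,1]*y*f+K[1,2]],-1)
E
python3 - <<'E'
from h import *
for n in('side','top'):
    s=snap(n,n+'0.png'); print(n,s['camera_matrix'],s['k1'],-s['R'].T@s['t'])
o=ctrl.get_obs(); print(o, ctrl.tcp_to_grasp)
E
```

```text
pics
side [[476.28677996   0.         259.61547937]
 [  0.         476.28677996 182.29363418]
 [  0.           0.           1.        ]] -0.028979451839290328 [ 0.32105767 -0.94235342  1.34587273]
top [[460.15204755   0.         252.89603337]
 [  0.         460.15204755 194.7427135 ]
 [  0.           0.           1.        ]] -0.0619658141135178 [0.49706573 0.04753493 1.46014446]
{'clock': 0.1, 'joints': array([-1.26951919e+00,  2.07354163e-01,  1.54283175e+00,  8.19405745e-06,
        1.39352403e+00, -1.50510138e-01]), 'joint_velocities': array([ 0.00160268, -0.00102867, -0.00388347, -0.0011238 ,  0.00022826,
        0.00288619]), 'tau': array([ 3.26604213e-04, -3.84091079e+01, -2.92548269e+01, -1.04662120e-04,
        4.86388002e-03,  2.64045929e-05]), 'ee_pos': array([ 0.25080739, -0.51664089,  0.23022109]), 'ee_rot': array([-1.38827769,  0.87144699, -0.86882332]), 'ft_force': array([-0.28379768,  0.10959922, -0.09141778]), 'torque': array([ 0.01463684, -0.04947502,  0.02150593]), 'finger_gap': 0.08543218433292848} -0.0187
```

View pics/side0.png

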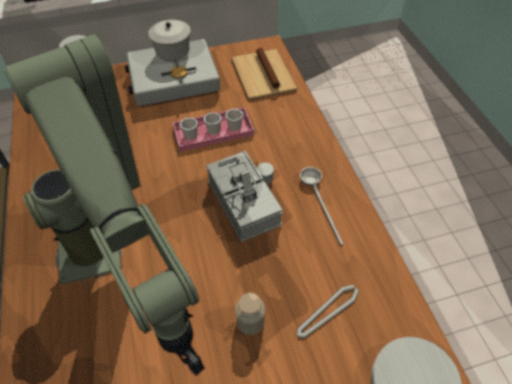

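View pics/top0.png

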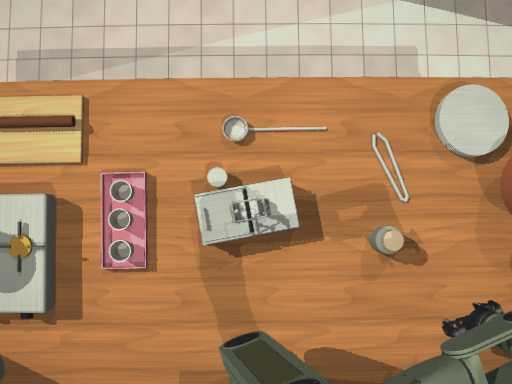

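The side view shows the canister around (245,195) and the top view at (247,211). No arm is in the way. Next I'll enlarge the canister.

```bash
python3 - <<'E'
from h import *
a=load('top')['frame'][165:255,185:310,::-1]; cv2.imwrite('pics/tz0.png',cv2.resize(a,None,fx=6,fy=6,interpolation=cv2.INTER_CUBIC))
a=load('side')['frame'][140:245,195:295,::-1]; cv2.imwrite('pics/sz0.png',cv2.resize(a,None,fx=5.5,fy=5.5,interpolation=cv2.INTER_CUBIC))
s=load('top');P=pts(s)
m=np.zeros(P.shape[:2],bool);m[170:250,190:305]=1
q=P[m&(s['z_map']>0)]; 
t=q[(q[:,2]>.088)&(q[:,2]<.104)]
print(len(t),np.median(t[:,2]))
r=cv2.minAreaRect((t[:,:2]*1000).astype(np.float32));print(r,cv2.boxPoints(r))
E
```

```text
4412 0.0967192058476775
((540.637939453125, 49.98857116699219), (150.43350219726562, 289.46075439453125), 9.924004554748535) [[ 441.60352   179.59038 ]
 [ 491.48975  -105.53922 ]
 [ 639.67236   -79.613235]
 [ 589.78613   205.51636 ]]
```

View pics/tz0.png

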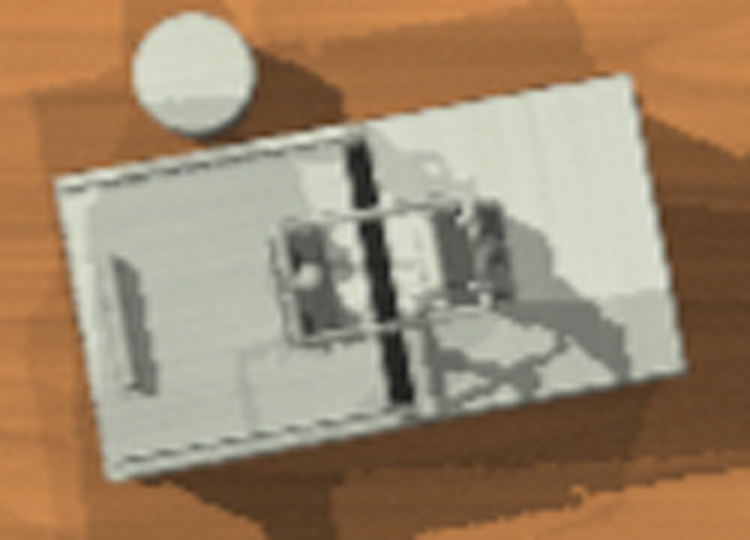

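View pics/sz0.png

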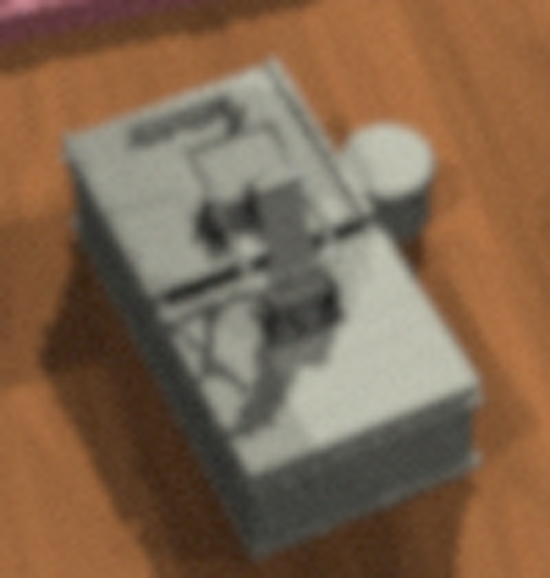

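The top zoom shows the lid on the left (+y), the gap at column 375 and the loop from about (490,250) to (285,285). The knob is at about (305,275) and the lever is a plate around (390,270). Next I'll look at heights in the canister frame.

```bash
cat >> h.py <<'E'
C0=np.array([.5406,.0500]);YAW=np.radians(9.92)
def tocan(P):
    c,s=np.cos(YAW),np.sin(YAW); d=P-np.array([*C0,0])
    return np.stack([c*d[...,0]+s*d[...,1],-s*d[...,0]+c*d[...,1],d[...,2]],-1)*1000
def fromcan(p):
    p=np.asarray(p,float)/1000;c,s=np.cos(YAW),np.sin(YAW)
    return np.stack([C0[0]+c*p[...,0]-s*p[...,1],C0[1]+s*p[...,0]+c*p[...,1],p[...,2]],-1)
E
python3 - <<'E'
from h import *
np.set_printoptions(linewidth=250)
for n in('top','side'):
    s=load(n);Q=tocan(pts(s)); ok=(s['z_map']>0)&(abs(Q[...,0])<45)&(abs(Q[...,1])<140)&(Q[...,2]>100)&(Q[...,2]<230)
    q=Q[ok]; print(n,len(q))
    # side elevation plot
    im=np.full((560,800,3),255,np.uint8)
    for x,y,z in q:
        col=(0,0,255) if abs(x)<7 else ((0,160,0) if abs(x)<16 else ((255,0,0) if abs(x)<24 else (0,0,0)))
        cv2.circle(im,(int(400+y*4),int(540-(z-96)*4)),3,col,-1)
    for y in range(-90,100,10): cv2.putText(im,str(y),(400+y*4-8,558),0,.35,(0,0,0))
    for z in range(96,220,10): cv2.putText(im,str(z),(0,540-(z-96)*4),0,.35,(0,0,0)); cv2.line(im,(25,540-(z-96)*4),(800,540-(z-96)*4),(220,220,220))
    cv2.imwrite('pics/el_%s.png'%n,im)
E
```

```text
top 751
side 609
```

View pics/el_top.png

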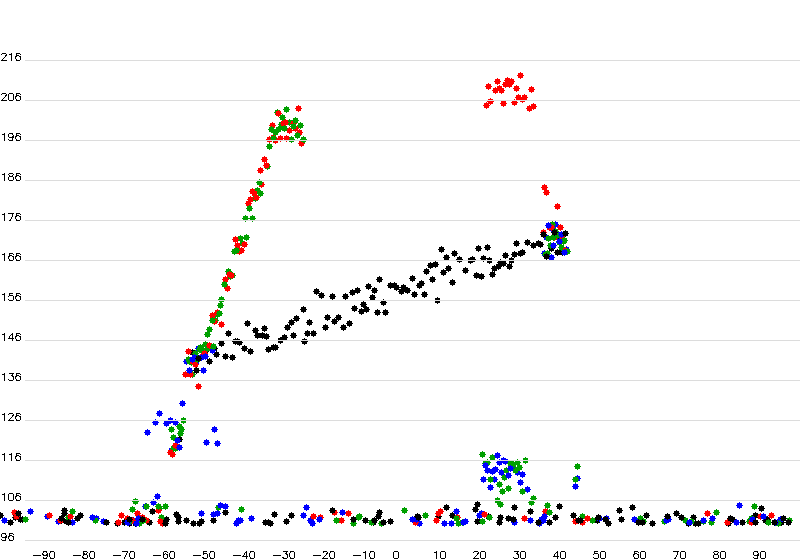

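View pics/el_side.png

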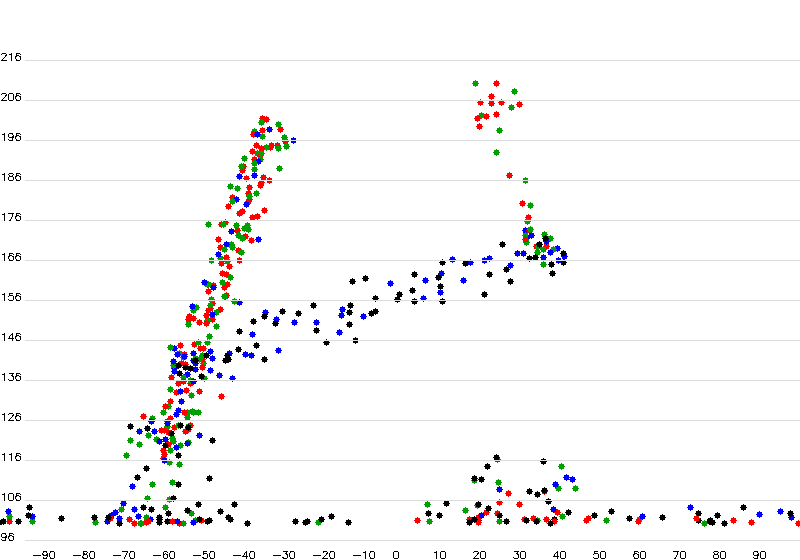

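The elevations show lever axis at about y=-58, z=118 and the lever at about 1.9 rad. The bar is at about (38,170), the knob at about (27,205), and the hook top spans y 20–33. I'll average several frames to refine this.

```bash
python3 - <<'E'
from h import *
np.set_printoptions(linewidth=250,suppress=True,precision=1)
for n in('top','side'):
    F=[];Z=[]
    for i in range(10):
        s=ctrl.snapshot(n);F.append(s['frame'].astype(float));z=s['z_map'].copy();z[z==0]=np.nan;Z.append(z)
    s['frame']=np.mean(F,0).astype(np.uint8);s['z_map']=np.nan_to_num(np.nanmedian(Z,0)).astype(np.float32)
    np.savez('/tmp/%s.npz'%n,**{k:np.asarray(v) for k,v in s.items()})
    print(n,'depth std',np.nanmedian(np.nanstd(Z,0)[180:240,200:290]))
    Q=tocan(pts(s)); g=(abs(Q[...,0])<200)&(abs(Q[...,1])<250)
    c=g&(abs(Q[...,2]-96)<4); r=cv2.minAreaRect(Q[c][:,:2].astype(np.float32)) ; print(r,np.median(Q[c][:,2]))
    tab=g&(abs(Q[...,2])<8); print('table z',np.median(Q[tab][:,2]))
    ok=(abs(Q[...,0])<35)&(abs(Q[...,1])<140)&(Q[...,2]>101)&(Q[...,2]<230)
    im=np.full((560,800,3),255,np.uint8)
    for x,y,z in Q[ok]:
        col=(0,0,255) if abs(x)<7 else ((0,160,0) if abs(x)<16 else ((255,0,0) if abs(x)<24 else (0,0,0)))
        cv2.circle(im,(int(400+y*4),int(540-(z-96)*4)),3,col,-1)
    for y in range(-90,100,10): cv2.putText(im,str(y),(400+y*4-8,558),0,.35,(0,0,0));cv2.line(im,(400+y*4,0),(400+y*4,550),(220,220,220))
    for z in range(96,220,10): cv2.putText(im,str(z),(0,540-(z-96)*4),0,.35,(0,0,0)); cv2.line(im,(25,540-(z-96)*4),(800,540-(z-96)*4),(220,220,220))
    cv2.imwrite('pics/el2_%s.png'%n,im)
    k=(abs(Q[...,0])<15)&(Q[...,1]>10)&(Q[...,1]<50)&(Q[...,2]>196)&(Q[...,2]<230); print('knob',len(Q[k]),Q[k].mean(0),Q[k].min(0),Q[k].max(0))
    b=(abs(Q[...,0])<40)&(Q[...,1]>30)&(Q[...,1]<50)&(Q[...,2]>160)&(Q[...,2]<180); print('bar',Q[b].mean(0),Q[b].min(0),Q[b].max(0))
E
python3 - <<'E'
import sys;sys.path.insert(0,'.')
import cv2,numpy as np
a=np.load('/tmp/top.npz')['frame'][185:232,215:285,::-1]; cv2.imwrite('pics/tz1.png',cv2.resize(a,None,fx=11,fy=11,interpolation=cv2.INTER_CUBIC))
a=np.load('/tmp/side.npz')['frame'][160:225,215:285,::-1]; cv2.imwrite('pics/sz1.png',cv2.resize(a,None,fx=9,fy=9,interpolation=cv2.INTER_CUBIC))
E
```

```text
top depth std 0.002598762
((0.00316619873046875, -0.2250518798828125), (289.1212158203125, 149.9590606689453), 89.90091705322266) 96.65781698275484
table z 0.6788135278231716
knob 21 [ -0.8  27.5 207.6] [ -6.6  21.7 204.6] [  5.   33.4 210.2]
bar [ -0.7  38.2 170.9] [-29.3  30.1 167.3] [ 28.3  41.8 175.9]
side depth std 0.003360621
((-4.779136657714844, -2.234344482421875), (290.86383056640625, 151.18890380859375), 89.74417114257812) 96.0325808000157
table z -0.061414144345461545
knob 15 [ -5.8  22.4 205.6] [-10.7  18.3 199.7] [ -0.6  29.1 209.1]
bar [ -6.1  34.6 170.2] [-34.1  30.5 166. ] [ 22.6  38.7 174.2]
```

View pics/el2_top.png

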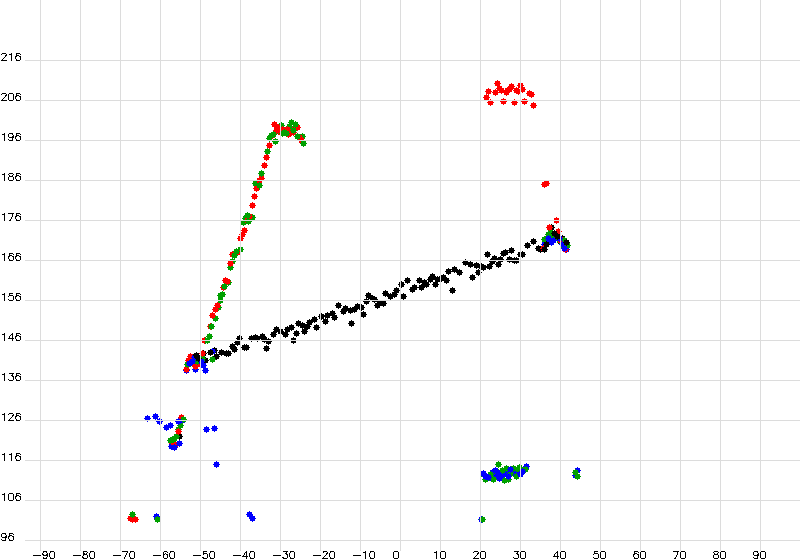

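View pics/tz1.png

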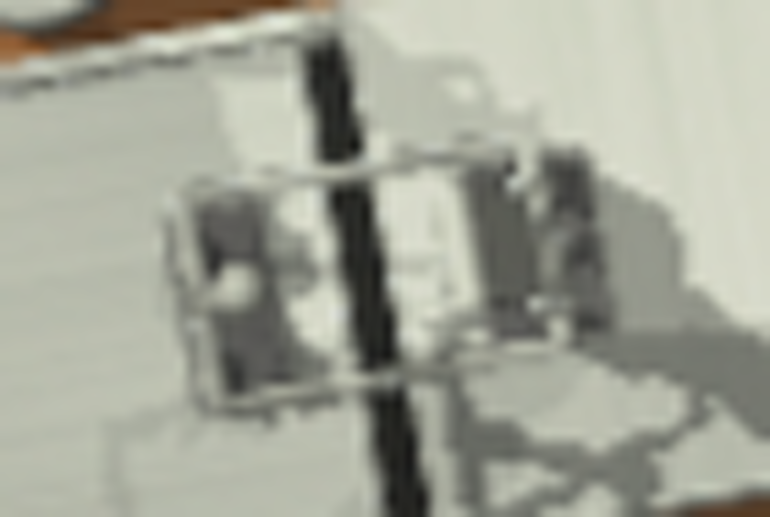

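View pics/el2_side.png

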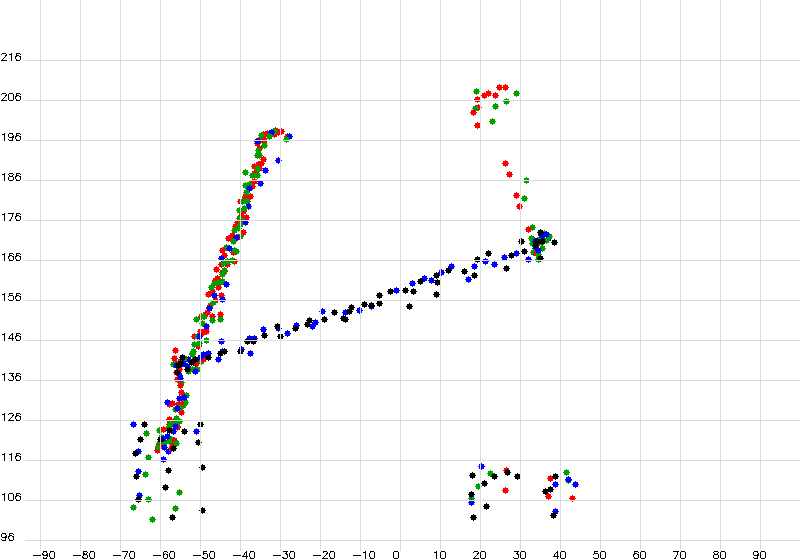

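View pics/sz1.png

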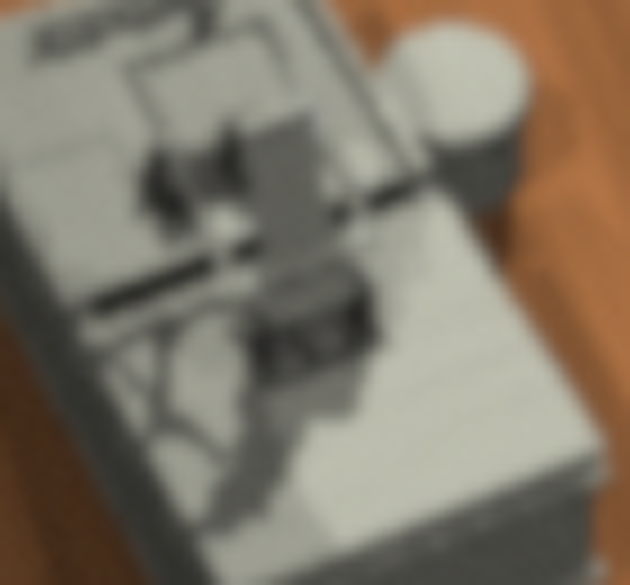

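Both views agree on relative geometry: bearing face at about y=27, axis at about -55, lever at 1.89 rad. They disagree on absolute position by about 5 mm, so I'll calibrate by touch. Next I'll write the linkage kinematics and plan the approach.

```bash
cat >> h.py <<'E'
from scipy.spatial.transform import Rotation as Ro
AX=np.array([-54.8,118.])
def pivot(th):
    u=np.array([-np.cos(th),np.sin(th)]); n=np.array([-u[1],u[0]])
    return AX+19.8*u+2.8*n
def bar2(bar):
    """bar(y,z)->lever angle, loop angle deg, knob(y,z)"""
    from scipy.optimize import brentq
    g=np.linspace(0.0,2.9,600);f=[np.hypot(*(bar-pivot(t)))-95 for t in g]
    out=[]
    for i in range(599):
        if f[i]*f[i+1]<0:
            t=brentq(lambda t:np.hypot(*(bar-pivot(t)))-95,g[i],g[i+1]);d=bar-pivot(t);ph=np.arctan2(d[1],d[0])
            out.append((t,np.degrees(ph),bar+36*np.array([-np.sin(ph),np.cos(ph)])))
    return out
E
python3 - <<'E'
from h import *
np.set_printoptions(suppress=True,precision=4)
o=ctrl.get_obs();R=Ro.from_rotvec(o['ee_rot']).as_matrix();print(R)
a=np.degrees(np.arctan2(R[1,0],R[0,0]));print('toolx yaw',a,'need 9.9 or -170')
print('knob world top-cam',fromcan([-.8,27.5,202]),'avg',fromcan([-3,25.5,202]))
for b in [(39,168),(47,150),(54,130),(54,106),(50,106),(37,120),(35,118),(35,103),(30.5,102.5),(27,102)]:
    print(b,[(round(t,3),round(p,1),k) for t,p,k in bar2(np.array(b,float))])
E
```

```text
[[ 0.4366 -0.      0.8997]
 [-0.8997 -0.      0.4366]
 [ 0.     -1.     -0.    ]]
toolx yaw -64.11537440366153 need 9.9 or -170
knob world top-cam [0.5351 0.077  0.202 ] avg [0.5333 0.0746 0.202 ]
(39, 168) [(1.902, np.float64(18.6), array([ 27.4936, 202.1116]))]
(47, 150) [(2.111, np.float64(8.2), array([ 41.8552, 185.6305]))]
(54, 130) [(2.475, np.float64(-1.5), array([ 54.9254, 165.9881]))]
(54, 106) [(2.695, np.float64(-14.1), array([ 62.7463, 140.9214]))]
(50, 106) [(2.46, np.float64(-16.3), array([ 60.0979, 140.5548]))]
(37, 120) [(1.637, np.float64(-10.9), array([ 43.7988, 155.3522]))]
(35, 118) [(1.554, np.float64(-12.0), array([ 42.4848, 153.2133]))]
(35, 103) [(1.784, np.float64(-21.6), array([ 48.2418, 136.4762]))]
(30.5, 102.5) [(1.566, np.float64(-21.8), array([ 43.8712, 135.9247]))]
(27, 102) [(1.377, np.float64(-21.5), array([ 40.2215, 135.4842]))]
```

Request:
{"op": "carry_out", "data": {"steps": [[1.75, 3.7, 0.3, 0, 0, 4.6, 3], [1.75, 3.7, 0.3, 0, 0, 4.6, 3], [1.75, 3.7, 0.3, 0, 0, 4.6, 3], [1.75, 3.7, 0.3, 0, 0, 4.6, 3], [1.75, 3.7, 0.3, 0, 0, 4.6, 3], [1.75, 3.7, 0.3, 0, 0, 4.6, 3], [1.75, 3.7, 0.3, 0, 0, 4.6, 3], [1.75, 3.7, 0.3, 0, 0, 4.6, 3]]}}

```text
clock: 1.9
ee_pos: [0.3915, -0.2198, 0.2557]
ee_rot: [-1.539, 0.371, -0.372]
ft_force: [1.4, 0.1, 0.2]
finger_gap: 0.0299
```

Request:
{"op": "carry_out", "data": {"steps": [[1.75, 3.7, 0.3, 0, 0, 4.6, 3], [1.75, 3.7, 0.3, 0, 0, 4.6, 3], [1.75, 3.7, 0.3, 0, 0, 4.6, 3], [1.75, 3.7, 0.3, 0, 0, 4.6, 3], [1.75, 3.7, 0.3, 0, 0, 4.6, 3], [1.75, 3.7, 0.3, 0, 0, 4.6, 3], [1.75, 3.7, 0.3, 0, 0, 4.6, 3], [0, 0, 0, 0, 0, 0.4, 3]]}}

```text
clock: 2.7
ee_pos: [0.515, 0.0417, 0.2769]
ee_rot: [-1.568, -0.08, 0.076]
ft_force: [0.1, -0.2, 0.1]
finger_gap: 0.0299
```

```bash
cat >> h.py <<'E'
def st():
    o=ctrl.get_obs();R=Ro.from_rotvec(o['ee_rot']).as_matrix()
    print('t',round(o['clock'],2),'pos',np.round(o['ee_pos']*1000,1),'can',np.round(tocan(o['ee_pos']),1),'toolx yaw',round(np.degrees(np.arctan2(R[1,0],R[0,0])),2),'ydir',np.round(R[:,1],3),'F',np.round(o['ft_force'],2),'gap',round(o['finger_gap']*1000,1)); return o
E
python3 - <<'E'
from h import *
st(); snap('top','t2.png');s=snap('side','s2.png')
for n in('top','side'):
    s=load(n);o=ctrl.get_obs();p=proj(s,o['ee_pos'])[0];print(n,p)
    x,y=int(p[0]),int(p[1]);a=s['frame'][y-50:y+50,x-60:x+60,::-1];cv2.imwrite('pics/z2%s.png'%n,cv2.resize(a,None,fx=6,fy=6,interpolation=cv2.INTER_CUBIC))
E
```

```text
t 2.7 pos [515.   41.7 276.9] can [-26.6  -3.8 276.9] toolx yaw 5.69 ydir [ 0.002  0.002 -1.   ] F [ 0.07 -0.23  0.09] gap 29.9
top [250.49150215 218.39564804]
side [233.49919442 152.95788707]
```

View pics/z2side.png

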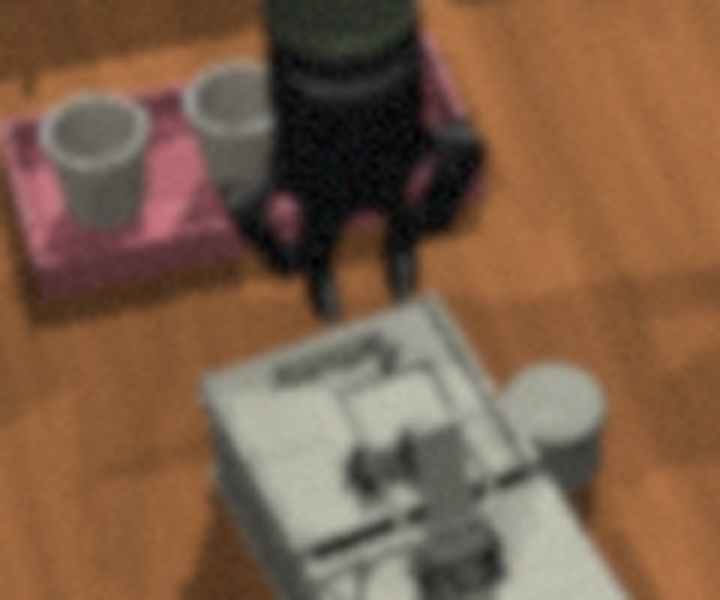

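View pics/z2top.png

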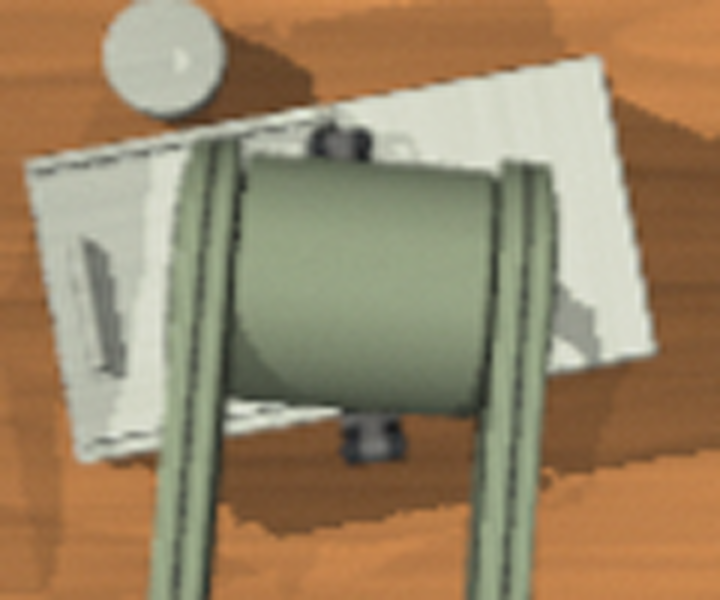

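The side zoom shows the fingertips at about (330,310) and (400,295) in the zoom, around 1 px from the projected TCP. The top camera is blocked by the wrist. Next I'll move above the knob.

Request:
{"op": "carry_out", "data": {"steps": [[0.95, 1.7, -0.85, 0, 0, 2.1, 3], [0.95, 1.7, -0.85, 0, 0, 2.1, 3], [0, 0, 0, 0, 0, 0, 3], [0, 0, 0, 0, 0, 0, 3], [0, 0, 0, 0, 0, 0, 3]]}}

```text
clock: 3.3
ee_pos: [0.5323, 0.0703, 0.2597]
ee_rot: [-1.568, -0.128, 0.128]
ft_force: [-0.2, 0.1, -0.4]
finger_gap: 0.03
```

```bash
cat >> h.py <<'E'
def sidez(fn,c,f=9,w=40,h=32,name='side',n=4):
    F=[]
    for i in range(n):
        s=ctrl.snapshot(name);F.append(s['frame'].astype(float))
    s['frame']=np.mean(F,0).astype(np.uint8)
    x,y=int(c[0]),int(c[1]);a=s['frame'][y-h:y+h,x-w:x+w,::-1];a=cv2.resize(a,None,fx=f,fy=f,interpolation=cv2.INTER_CUBIC)
    cv2.imwrite('pics/'+fn,a); print('crop origin',x-w,y-h,'f',f); return s
E
python3 - <<'E'
from h import *
st(); s=sidez('s3.png',(238,170))
o=ctrl.get_obs()
print('tcp',proj(s,o['ee_pos']),'knob(top est)',proj(s,fromcan([0,27.5,202])), proj(s,fromcan([-5,24,202])))
E
```

```text
t 3.3 pos [532.3  70.3 259.7] can [ -4.6  21.4 259.7] toolx yaw 9.36 ydir [ 0.    -0.001 -1.   ] F [-0.15  0.13 -0.42] gap 30.0
crop origin 198 138 f 9
tcp [[237.08840763 147.91272036]] knob(top est) [[238.41939823 158.69407045]] [[237.46339417 159.92535369]]
```

View pics/s3.png

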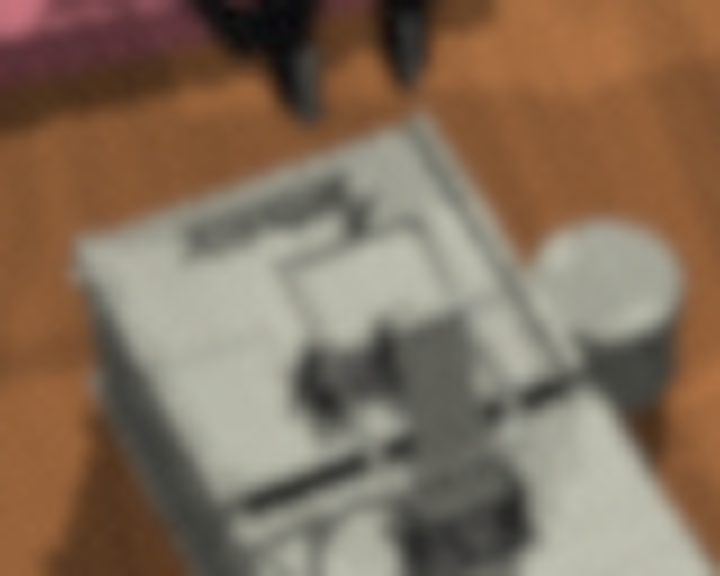

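The side zoom shows the fingertips at (308,115) and (408,85), close to the TCP projection. The knob blends into the lid. I'll use depth on the fingers and the knob to relate robot and camera.

```bash
python3 - <<'E'
from h import *
np.set_printoptions(suppress=True,precision=1)
Z=[]
for i in range(6):
    s=ctrl.snapshot('side');z=s['z_map'].copy();z[z==0]=np.nan;Z.append(z)
s['z_map']=np.nan_to_num(np.nanmedian(Z,0))
Q=tocan(pts(s)); tool=tocan(ctrl.get_obs()['ee_pos']);print('tcp',tool)
ok=(abs(Q[...,0]-tool[0])<45)&(abs(Q[...,1]-tool[1])<40)&(Q[...,2]>235)&(Q[...,2]<300)
q=Q[ok]
for lo in range(245,300,6):
    m=q[(q[:,2]>=lo)&(q[:,2]<lo+6)]
    for sd in(-1,1):
        k=m[sd*(m[:,0]-tool[0]+3)>0]
        if len(k): print(lo,sd,len(k),'x',k[:,0].min(),k[:,0].max(),'y',k[:,1].min(),k[:,1].max(),np.median(k[:,1]))
k=(abs(Q[...,0]+3)<15)&(Q[...,1]>8)&(Q[...,1]<50)&(Q[...,2]>190)&(Q[...,2]<225);print('knob',Q[k])
E
```

```text
tcp [ -4.2  22.7 259.3]
257 1 3 x 8.927412043851504 9.160076658527244 y 14.413744395754366 28.916134188521916 21.289759412743024
263 -1 4 x -28.03769169843525 -22.38262670358903 y 12.676172598806009 15.238811887996123 13.974360046674025
263 1 6 x 8.442385777932234 20.0821175091357 y 9.043784340565406 27.241584839634054 14.62177119925872
269 -1 9 x -34.31782270213013 -22.422294421144738 y 9.160373586457192 22.71701238840247 15.632236105986536
269 1 8 x 8.82781523071015 20.511301307967 y 8.979236257962738 27.697149897051997 13.708395850373968
275 -1 9 x -34.987370320659295 -21.711741885020054 y 10.834006663844505 28.7759683115989 14.555504298561157
275 1 8 x 8.395634925335095 20.57306510114305 y 10.316631190642763 26.1583275466316 14.167906866231167
281 -1 7 x -34.788260732003856 -21.915124283040598 y 10.97211442280257 28.596966634903485 15.798436213219649
281 1 9 x 7.179922748132861 21.65807049784742 y 10.304941395443366 25.053728301834365 15.790930571576562
287 -1 10 x -35.17595812380869 -22.119438173920983 y 10.100127969195466 26.161133308772484 13.88651221494844
287 1 9 x 8.569523084432287 20.96944567659191 y 10.358936160346612 34.06777745427089 15.159756045682796
293 -1 3 x -34.88684891929862 -23.951840843385312 y 11.509354675498457 18.070304363740767 12.543256044942371
293 1 7 x 8.475595109271747 12.42206248144858 y 10.067934121164122 33.39182416140981 20.768896321491074
299 1 2 x 9.184057552928225 10.745292272713462 y 10.97400361771019 14.29001581920898 12.632009718459585
knob [[ -7.1  30.3 206.1]
 [ -4.9  27.3 208. ]
 [ -1.9  25.9 207.9]
 [ -9.1  25.9 206.7]
 [ -7.3  21.7 209.9]
 [ -3.5  22.5 207.2]
 [ -0.6  21.3 206.9]
 [-11.   21.7 206.9]
 [ -7.6  21.4 205.5]
 [ -5.2  19.  206.7]
 [ -1.4  19.7 204.1]
 [-11.7  20.4 203.8]
 [ -8.7  19.3 203.3]
 [ -6.7  15.7 205.8]
 [ -2.1  18.5 200.8]]
```

```bash
cat >> h.py <<'E'
C0=fromcan([-2.5,-0.8,0])[:2]
E
python3 -c "
from h import *
st();print(C0,fromcan([0,27.4,202]))"
```

```text
t 3.8 pos [532.5  71.6 259.3] can [ -1.7  23.5 259.3] toolx yaw 9.48 ydir [ 0. -0. -1.] F [-0.5   0.82 -0.3 ] gap 29.9
[0.5382752  0.04878128] [0.53355492 0.07577163 0.202     ]
```

Request:
{"op": "carry_out", "data": {"steps": [[0.1, 0.42, -1.5, 0, 0, 0.4, 3], [0, 0, -1.5, 0, 0, 0, 3], [0, 0, -1.5, 0, 0, 0, 3], [0, 0, -1.5, 0, 0, 0, 2.6], [0, 0, -1.0, 0, 0, 0, 2.2], [0, 0, -0.3, 0, 0, 0, 2.0], [0, 0, 0, 0, 0, 0, 1.8], [0, 0, 0, 0, 0, 0, 1.8]]}}

```text
clock: 4.6
ee_pos: [0.534, 0.0759, 0.1868]
ee_rot: [-1.567, -0.136, 0.135]
ft_force: [-0.0, 0.6, 0.7]
finger_gap: 0.018
```

```bash
python3 - <<'E'
from h import *
st(); s=sidez('s4.png',(238,165))
E
```

```text
t 4.6 pos [534.   75.9 186.8] can [  0.5  27.5 186.8] toolx yaw 9.89 ydir [ 0.001 -0.    -1.   ] F [-0.03  0.62  0.66] gap 18.0
crop origin 198 133 f 9
```

View pics/s4.png

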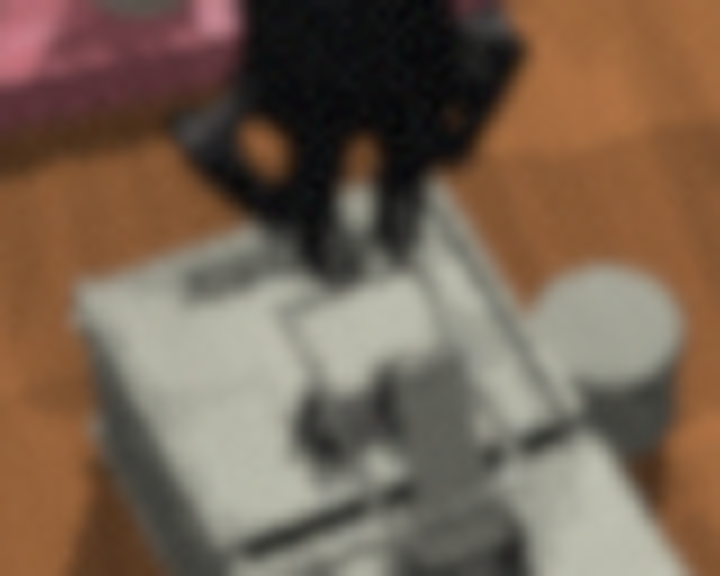

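The fingers straddle the knob at about (365,220), with no contact force so far. I'll close gradually.

Request:
{"op": "carry_out", "data": {"steps": [[0, 0, 0, 0, 0, 0, 1.6], [0, 0, 0, 0, 0, 0, 1.5], [0, 0, 0, 0, 0, 0, 1.45], [0, 0, 0, 0, 0, 0, 1.4]]}}

```text
clock: 5.2
ee_pos: [0.5336, 0.0759, 0.1863]
ee_rot: [-1.567, -0.136, 0.135]
ft_force: [0.5, 0.4, -0.4]
finger_gap: 0.0141
```

Request:
{"op": "carry_out", "data": {"steps": [[0, 0, 0, 0, 0, 0, 1.35], [0, 0, 0, 0, 0, 0, 1.3], [0, 0, 0, 0, 0, 0, 1.2]]}}

```text
clock: 5.5
ee_pos: [0.5336, 0.0759, 0.1864]
ee_rot: [-1.566, -0.136, 0.135]
ft_force: [0.8, 1.4, 0.6]
finger_gap: 0.0127
```

Request:
{"op": "carry_out", "data": {"steps": [[0, 0, 0, 0, 0, 0, 1.0], [0, 0, 0, 0, 0, 0, 1.0]]}}

```text
clock: 5.7
ee_pos: [0.5336, 0.076, 0.1864]
ee_rot: [-1.566, -0.136, 0.135]
ft_force: [0.2, 0.3, 0.0]
finger_gap: 0.011
```

```bash
python3 - <<'E'
from h import *
st(); s=sidez('s5.png',(238,165))
E
```

```text
t 5.7 pos [533.6  76.  186.4] can [1.000e-01 2.760e+01 1.864e+02] toolx yaw 9.89 ydir [ 0.  0. -1.] F [0.16 0.25 0.01] gap 11.0
crop origin 198 133 f 9
```

View pics/s5.png

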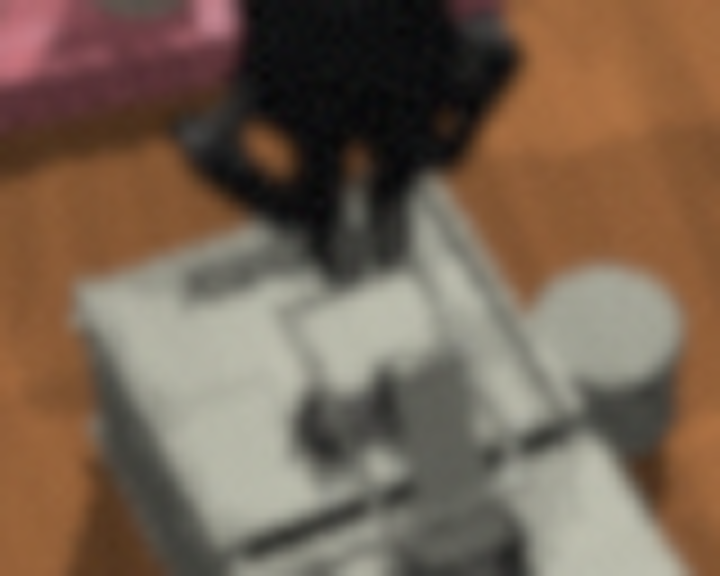

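Request:
{"op": "carry_out", "data": {"steps": [[0, 0, 0, 0, 0, 0, 0.8], [0, 0, 0, 0, 0, 0, 0.5], [0, 0, 0, 0, 0, 0, 0.5]]}}

```text
clock: 6.2
ee_pos: [0.5336, 0.076, 0.1864]
ee_rot: [-1.566, -0.136, 0.135]
ft_force: [0.8, 1.6, 0.4]
finger_gap: 0.0103
```

Stalled at 10.3 mm, which suggests the knob is held. A small move along the planned path will test that.

Request:
{"op": "carry_out", "data": {"steps": [[-0.04, 0.24, -0.28, 0, 0, 0, 0.4], [-0.04, 0.24, -0.28, 0, 0, 0, 0.4], [-0.04, 0.24, -0.28, 0, 0, 0, 0.4], [0, 0, 0, 0, 0, 0, 0.4]]}}

```text
clock: 6.6
ee_pos: [0.5322, 0.0832, 0.1774]
ee_rot: [-1.567, -0.136, 0.136]
ft_force: [1.1, 0.0, 0.9]
finger_gap: 0.0102
```

Request:
{"op": "carry_out", "data": {"steps": [[-0.04, 0.24, -0.28, 0, 0, 0, 0.4], [-0.04, 0.24, -0.28, 0, 0, 0, 0.4], [-0.04, 0.24, -0.28, 0, 0, 0, 0.4], [0, 0, 0, 0, 0, 0, 0.4]]}}

```text
clock: 7.0
ee_pos: [0.531, 0.0905, 0.1691]
ee_rot: [-1.566, -0.135, 0.136]
ft_force: [0.6, -1.1, 1.7]
finger_gap: 0.0093
```

```bash
cat >> h.py <<'E'
def elev(fn,name='side',n=5,bgz=101,xs=35):
    Z=[]
    for i in range(n):
        s=ctrl.snapshot(name);z=s['z_map'].copy();z[z==0]=np.nan;Z.append(z)
    s['z_map']=np.nan_to_num(np.nanmedian(Z,0));Q=tocan(pts(s))
    if name=='side': Q=Q+np.array([2.6,1.5,0])
    ok=(abs(Q[...,0])<xs)&(abs(Q[...,1])<140)&(Q[...,2]>bgz)&(Q[...,2]<235)
    im=np.full((580,800,3),255,np.uint8)
    for y in range(-90,100,10): cv2.putText(im,str(y),(400+y*4-8,576),0,.35,(0,0,0));cv2.line(im,(400+y*4,0),(400+y*4,560),(225,225,225))
    for z in range(96,236,10): cv2.putText(im,str(z),(0,560-(z-96)*4),0,.35,(0,0,0)); cv2.line(im,(25,560-(z-96)*4),(800,560-(z-96)*4),(225,225,225))
    for x,y,z in Q[ok]:
        col=(0,0,255) if abs(x)<7 else ((0,160,0) if abs(x)<16 else ((255,0,0) if abs(x)<24 else (0,0,0)))
        cv2.circle(im,(int(400+y*4),int(560-(z-96)*4)),3,col,-1)
    cv2.imwrite('pics/'+fn,im); return s,Q
E
python3 - <<'E'
from h import *
st(); s=sidez('s6.png',(238,165),n=1); elev('e6.png')
E
```

```text
t 7.0 pos [531.   90.5 169.1] can [  0.   42.4 169.1] toolx yaw 9.89 ydir [-0.  0. -1.] F [ 0.58 -1.13  1.7 ] gap 9.3
crop origin 198 133 f 9
```

View pics/e6.png

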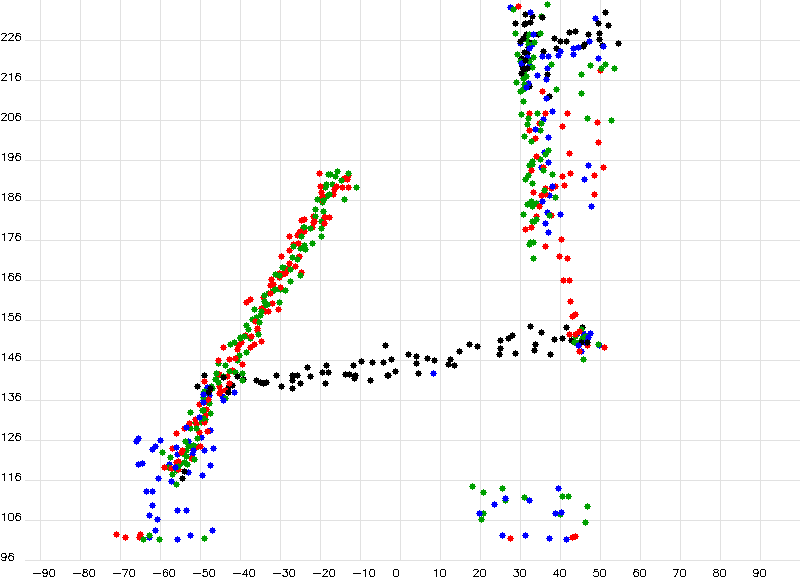

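View pics/s6.png

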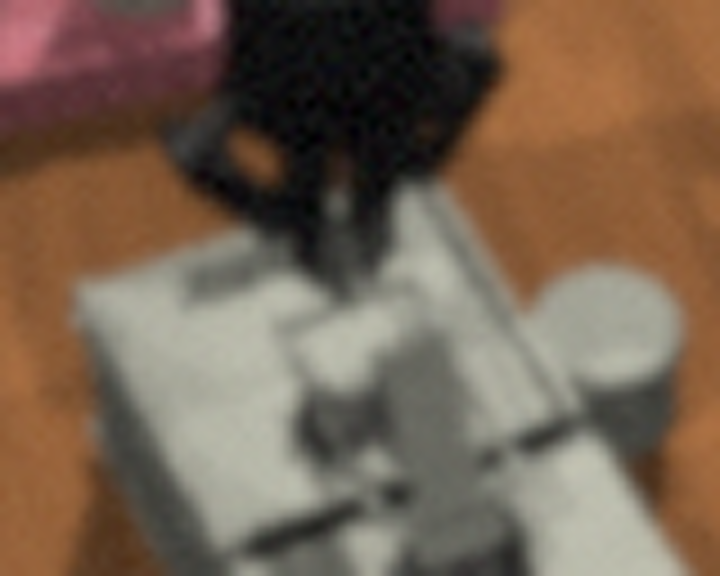

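The elevation shows loop and lever following: the lever is at about 2.1 rad and the bar at (47,150). The knob is held. Next I compute further waypoints.

```bash
python3 - <<'E'
from h import *
k0=None
for b in [(47,150),(52.5,128),(53,115),(53,106),(50,106),(47,106)]:
    t,p,k=bar2(np.array(b,float))[0]
    if k0 is not None:
        d=(k-k0)/10; print(b,round(t,2),round(p,1),np.round(k,1),'world cm dx %.2f dy %.2f dz %.2f'%(-np.sin(YAW)*d[0],np.cos(YAW)*d[0],d[1]))
    k0=k
E
```

```text
(52.5, 128) 2.38 -3.4 [ 54.6 163.9] world cm dx -0.22 dy 1.26 dz -2.17
(53, 115) 2.51 -10.3 [ 59.4 150.4] world cm dx -0.08 dy 0.47 dz -1.35
(53, 106) 2.63 -14.7 [ 62.1 140.8] world cm dx -0.05 dy 0.27 dz -0.96
(50, 106) 2.46 -16.3 [ 60.1 140.6] world cm dx 0.04 dy -0.20 dz -0.03
(47, 106) 2.31 -17.5 [ 57.8 140.3] world cm dx 0.04 dy -0.22 dz -0.02
```

Request:
{"op": "carry_out", "data": {"steps": [[-0.04, 0.25, -0.44, 0, 0, 0, 0.4], [-0.04, 0.25, -0.44, 0, 0, 0, 0.4], [-0.05, 0.25, -0.43, 0, 0, 0, 0.4], [-0.05, 0.25, -0.43, 0, 0, 0, 0.4], [-0.04, 0.26, -0.43, 0, 0, 0, 0.4], [0, 0, 0, 0, 0, 0, 0.4]]}}

```text
clock: 7.9
ee_pos: [0.5287, 0.1039, 0.147]
ee_rot: [-1.565, -0.136, 0.136]
ft_force: [-0.2, 3.1, 2.7]
finger_gap: 0.0093
```

Request:
{"op": "carry_out", "data": {"steps": [[-0.03, 0.16, -0.45, 0, 0, 0, 0.4], [-0.03, 0.16, -0.45, 0, 0, 0, 0.4], [-0.02, 0.15, -0.45, 0, 0, 0, 0.4], [0, 0, 0, 0, 0, 0, 0.4]]}}

```text
clock: 8.3
ee_pos: [0.528, 0.1071, 0.1335]
ee_rot: [-1.568, -0.135, 0.136]
ft_force: [2.1, 0.4, 2.3]
finger_gap: 0.0095
```

```bash
python3 - <<'E'
from h import *
st(); s=sidez('s7.png',(238,165),n=1); elev('e7.png')
E
```

```text
t 8.3 pos [528.  107.1 133.5] can [ -0.   59.2 133.5] toolx yaw 9.89 ydir [-0.    -0.001 -1.   ] F [2.05 0.41 2.28] gap 9.5
crop origin 198 133 f 9
```

View pics/e7.png

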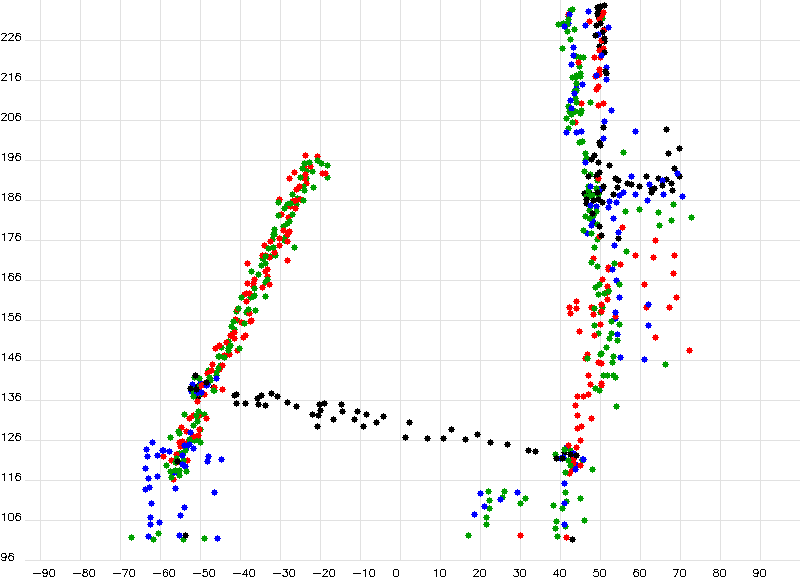

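The elevation shows the bar at about (43,120) and the lever at about 2.05 rad, where I planned (53,115) and 2.5. So the ball slipped about 9 mm towards -y in the pads. I'll open, look, and re-grasp centred on it.

Request:
{"op": "carry_out", "data": {"steps": [[0, 0, 0, 0, 0, 0, 1.6], [0, 0, 0, 0, 0, 0, 2.4], [0, 0, 0, 0, 0, 0, 2.4], [0, 0, 0, 0, 0, 0, 2.4]]}}

```text
clock: 9.0
ee_pos: [0.5277, 0.1077, 0.1339]
ee_rot: [-1.566, -0.135, 0.136]
ft_force: [-0.6, 0.6, 0.1]
finger_gap: 0.024
```

```bash
python3 - <<'E'
from h import *
st(); s,Q=elev('e8.png',n=8); s=sidez('s8.png',(238,175),n=2)
m=(abs(Q[...,0])<6)&(Q[...,1]>30)&(Q[...,1]<60)&(Q[...,2]>112)&(Q[...,2]<170);np.set_printoptions(precision=1,suppress=True);q=Q[m];print(q[np.argsort(q[:,2])])
E
```

```text
t 9.0 pos [527.7 107.7 133.9] can [ -0.3  59.8 133.9] toolx yaw 9.88 ydir [-0.001  0.    -1.   ] F [-0.57  0.58  0.06] gap 24.0
crop origin 198 143 f 9
[[  5.4  42.8 116.9]
 [  1.4  42.  119.8]
 [ -1.6  43.4 119.9]
 [ -5.3  43.4 121.8]
 [ -0.8  45.  123. ]
 [  2.2  43.4 123.1]
 [  5.1  41.3 123.8]
 [  2.4  43.1 128.5]
 [ -1.   43.6 129.8]
 [ -2.5  48.4 130.7]
 [  2.9  43.8 132.7]
 [ -0.3  44.7 133.4]
 [  0.5  46.2 136.6]
 [  3.3  44.1 137.3]
 [ -3.4  45.3 139.5]
 [ -2.8  46.2 143.5]
 [  1.9  48.3 143.9]
 [ -0.1  44.  144.3]
 [ -3.1  44.8 150. ]
 [ -4.6  49.3 151.3]
 [ -2.4  45.9 153.7]
 [  0.4  44.  154.1]
 [  4.8  45.4 155.5]
 [  5.6  46.8 158.8]
 [  0.7  44.  159. ]
 [ -5.3  46.9 159.2]
 [ -2.3  45.4 159.2]
 [ -3.7  50.3 159.9]
 [  2.2  47.3 160. ]
 [  0.9  52.3 160.6]
 [  3.8  50.7 160.8]
 [ -1.2  47.6 161.4]
 [ -2.7  52.3 162.4]]
```

View pics/e8.png

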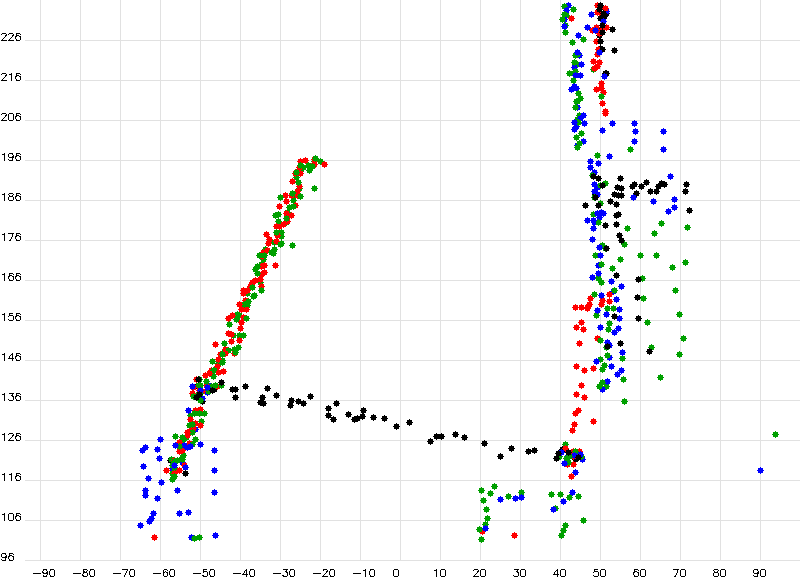

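View pics/s8.png

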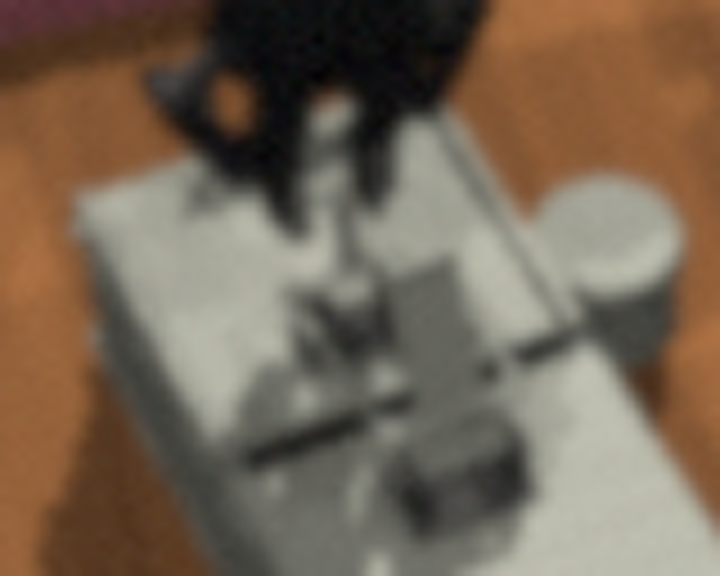

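The view shows the knob ball top at about z=163, with its centre at about (50,155.5). I'll re-centre the fingers and close.

Request:
{"op": "carry_out", "data": {"steps": [[0.08, -0.47, 0.15, 0, 0, 0, 2.4], [0.08, -0.47, 0.15, 0, 0, 0, 2.4], [0, 0, 0, 0, 0, 0, 2.0], [0, 0, 0, 0, 0, 0, 1.7], [0, 0, 0, 0, 0, 0, 1.5], [0, 0, 0, 0, 0, 0, 1.4], [0, 0, 0, 0, 0, 0, 1.3], [0, 0, 0, 0, 0, 0, 1.2]]}}

```text
clock: 10.3
ee_pos: [0.5298, 0.0982, 0.1373]
ee_rot: [-1.567, -0.136, 0.135]
ft_force: [0.1, -0.3, 0.4]
finger_gap: 0.0124
```

Request:
{"op": "carry_out", "data": {"steps": [[0, 0, 0, 0, 0, 0, 0.8], [0, 0, 0, 0, 0, 0, 0.4], [0, 0, 0, 0, 0, 0, 0.1], [0, 0, 0, 0, 0, 0, 0]]}}

```text
clock: 10.7
ee_pos: [0.5298, 0.0982, 0.1373]
ee_rot: [-1.567, -0.136, 0.135]
ft_force: [1.2, -0.5, 0.2]
finger_gap: 0.0101
```

```bash
cat >> h.py <<'E'
def plan(bs):
    k0=None
    for b in bs:
        t,p,k=bar2(np.array(b,float))[0]
        if k0 is not None:
            d=(k-k0)/10; print(b,round(t,2),round(p,1),np.round(k,1),'dx %.2f dy %.2f dz %.2f'%(-np.sin(YAW)*d[0],np.cos(YAW)*d[0],d[1]))
        k0=k
E
python3 -c "
from h import *
plan([(43.5,120),(35,119),(35,115),(35,110),(35,104),(30.5,103)])
print(np.round(bar2(np.array([43.5,120.]))[0][2],1))"
```

```text
(35, 119) 1.54 -11.4 [ 42.1 154.3] dx 0.14 dy -0.79 dz -0.11
(35, 115) 1.59 -13.9 [ 43.7 149.9] dx -0.03 dy 0.15 dz -0.44
(35, 110) 1.66 -17.1 [ 45.6 144.4] dx -0.03 dy 0.19 dz -0.55
(35, 104) 1.77 -21.0 [ 47.9 137.6] dx -0.04 dy 0.22 dz -0.68
(30.5, 103) 1.55 -21.5 [ 43.7 136.5] dx 0.07 dy -0.41 dz -0.11
[ 50.1 155.4]
```

Request:
{"op": "carry_out", "data": {"steps": [[0.02, -0.13, -0.01, 0, 0, 0, 0], [0.02, -0.13, -0.02, 0, 0, 0, 0], [0.02, -0.13, -0.02, 0, 0, 0, 0], [0.02, -0.13, -0.02, 0, 0, 0, 0], [0.03, -0.13, -0.02, 0, 0, 0, 0], [0.03, -0.14, -0.02, 0, 0, 0, 0], [0, 0, 0, 0, 0, 0, 0], [0, 0, 0, 0, 0, 0, 0]]}}

```text
clock: 11.5
ee_pos: [0.5312, 0.0898, 0.1361]
ee_rot: [-1.567, -0.135, 0.135]
ft_force: [0.8, 1.2, 0.1]
finger_gap: 0.0098
```

```bash
python3 - <<'E'
from h import *
np.set_printoptions(precision=1,suppress=True)
st(); s,Q=elev('e9.png',n=8); s=sidez('s9.png',(238,178),n=1,w=36,h=28,f=10)
for lo in range(18,52,3):
    m=(abs(Q[...,0])<26)&(Q[...,1]>=lo)&(Q[...,1]<lo+3)&(Q[...,2]>101)&(Q[...,2]<125); print(lo,np.sort(Q[m][:,2]))
E
```

```text
t 11.5 pos [531.2  89.8 136.1] can [  0.1  41.6 136.1] toolx yaw 9.88 ydir [ 0. -0. -1.] F [0.8 1.2 0.1] gap 9.8
crop origin 202 150 f 10
18 [101.1 102.9 104.7 109.8 109.8 112.6 113.  113.2]
21 [103.7 105.  105.1 106.3 106.6 108.2 111.5 111.9 112.2 112.6 113.2 114.
 123.  123.4]
24 [110.5 110.9 111.7 112.6 112.7]
27 [110.4 110.9 111.6 112. ]
30 [110.4 110.4 111.1 111.5 116.8 117.7 118.1 118.4 118.4 119.1 119.5 119.5
 120.1 121.  121.3 123.4 123.4]
33 [118.  118.5 119.1 119.7 119.7 119.9 120.7 121.8 121.8 122.4 123.1 124.8]
36 [104.7 107.7 108.3 119.  119.  120.3]
39 [102.7 104.4 105.  106.6]
42 [111.9]
45 [110.4]
48 []
51 []
```

View pics/e9.png

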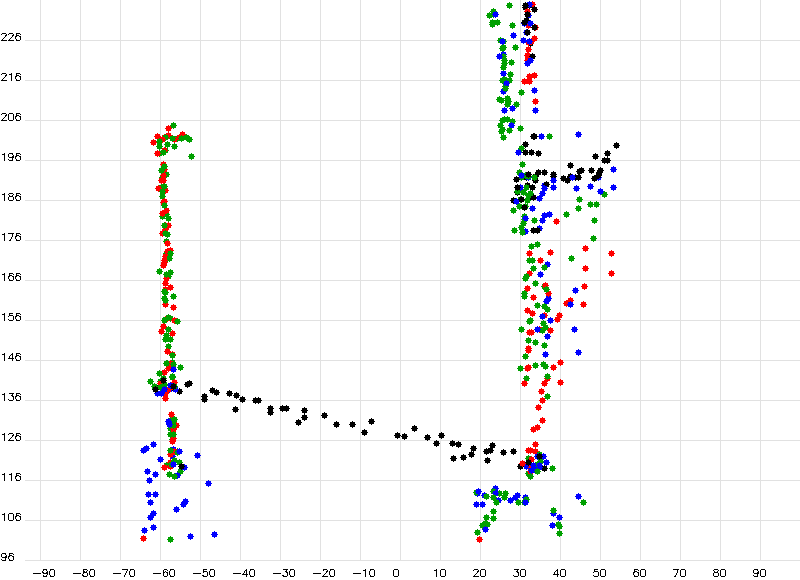

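View pics/s9.png

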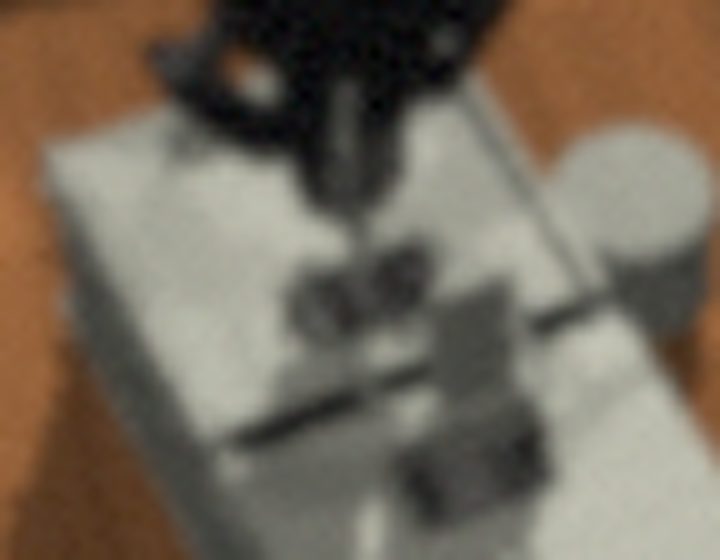

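The elevation shows the bar centre at about (34.5,118.5). The hook lip edge is near 31.5 and the wall's inner face near 39.5, so the mouth centre is about 35.5. I'll lower with a +1 mm correction and watch the force.

```bash
python3 -c "
from h import *
plan([(34.5,118.5),(35.5,114),(35.5,110),(35.5,106),(35.5,103.5)])"
```

```text
(35.5, 114) 1.63 -14.6 [ 44.6 148.8] dx -0.05 dy 0.28 dz -0.49
(35.5, 110) 1.69 -17.1 [ 46.1 144.4] dx -0.03 dy 0.15 dz -0.44
(35.5, 106) 1.75 -19.7 [ 47.6 139.9] dx -0.03 dy 0.15 dz -0.45
(35.5, 103.5) 1.8 -21.2 [ 48.5 137.1] dx -0.02 dy 0.09 dz -0.28
```

Request:
{"op": "carry_out", "data": {"steps": [[-0.01, 0.07, -0.12, 0, 0, 0, 0], [-0.01, 0.07, -0.12, 0, 0, 0, 0], [-0.01, 0.07, -0.12, 0, 0, 0, 0], [-0.02, 0.07, -0.13, 0, 0, 0, 0], [0, 0, 0, 0, 0, 0, 0]]}}

```text
clock: 12.45
ee_pos: [0.5306, 0.0932, 0.1311]
ee_rot: [-1.567, -0.135, 0.136]
ft_force: [0.4, -1.6, -0.3]
finger_gap: 0.0099
```

Request:
{"op": "carry_out", "data": {"steps": [[-0.01, 0.05, -0.11, 0, 0, 0, 0], [0, 0.02, -0.1, 0, 0, 0, 0], [0, 0, 0, 0, 0, 0, 0]]}}

```text
clock: 12.75
ee_pos: [0.5305, 0.0939, 0.1291]
ee_rot: [-1.566, -0.136, 0.136]
ft_force: [1.0, -1.8, 0.8]
finger_gap: 0.0102
```

Request:
{"op": "carry_out", "data": {"steps": [[-0.01, 0.05, -0.11, 0, 0, 0, 0], [-0.01, 0.03, -0.1, 0, 0, 0, 0], [0, 0, 0, 0, 0, 0, 0]]}}

```text
clock: 13.05
ee_pos: [0.5304, 0.0946, 0.127]
ee_rot: [-1.567, -0.136, 0.135]
ft_force: [1.7, -2.4, 0.6]
finger_gap: 0.0098
```

```bash
python3 - <<'E'
from h import *
np.set_printoptions(precision=1,suppress=True)
st(); s,Q=elev('e10.png',n=5); st()
E
```

```text
t 13.05 pos [530.4  94.6 127. ] can [  0.1  46.5 127. ] toolx yaw 9.89 ydir [ 0.  0. -1.] F [ 1.7 -2.4  0.6] gap 9.8
t 13.3 pos [530.4  94.6 127.2] can [  0.1  46.5 127.2] toolx yaw 9.89 ydir [ 0.  0. -1.] F [ 1.4 -1.6  0.6] gap 10.1
```

View pics/e10.png

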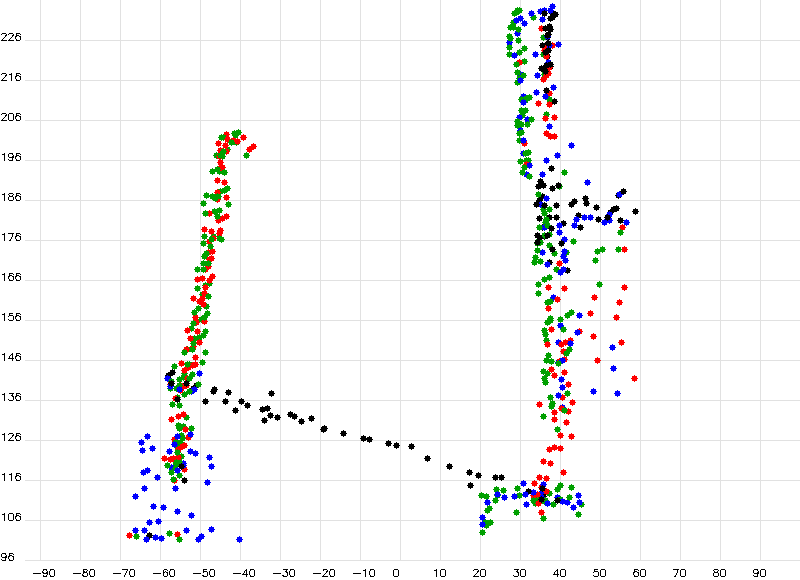

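The bar is now at about (36,111), level with the tops of lip and wall, and there's no vertical force. Continuing down.

Request:
{"op": "carry_out", "data": {"steps": [[-0.01, 0.04, -0.11, 0, 0, 0, 0], [-0.01, 0.03, -0.11, 0, 0, 0, 0], [0, 0, 0, 0, 0, 0, 0]]}}

```text
clock: 13.6
ee_pos: [0.5302, 0.0953, 0.1248]
ee_rot: [-1.567, -0.136, 0.135]
ft_force: [0.7, -2.5, 1.3]
finger_gap: 0.01
```

Request:
{"op": "carry_out", "data": {"steps": [[-0.01, 0.04, -0.11, 0, 0, 0, 0], [-0.01, 0.03, -0.11, 0, 0, 0, 0], [0, 0, 0, 0, 0, 0, 0]]}}

```text
clock: 13.9
ee_pos: [0.53, 0.0961, 0.1226]
ee_rot: [-1.566, -0.136, 0.135]
ft_force: [0.7, -1.6, 1.6]
finger_gap: 0.0097
```

Request:
{"op": "carry_out", "data": {"steps": [[-0.01, 0.04, -0.11, 0, 0, 0, 0], [-0.01, 0.03, -0.11, 0, 0, 0, 0], [0, 0, 0, 0, 0, 0, 0]]}}

```text
clock: 14.2
ee_pos: [0.5299, 0.0968, 0.1204]
ee_rot: [-1.566, -0.136, 0.135]
ft_force: [1.8, -1.9, 1.6]
finger_gap: 0.0099
```

```bash
python3 - <<'E'
from h import *
np.set_printoptions(precision=1,suppress=True)
st(); s,Q=elev('e11.png',n=5); st()
E
```

```text
t 14.2 pos [529.9  96.8 120.4] can [  0.   48.8 120.4] toolx yaw 9.89 ydir [ 0.  0. -1.] F [ 1.8 -1.9  1.6] gap 9.9
t 14.45 pos [529.9  96.8 120.6] can [ -0.   48.8 120.6] toolx yaw 9.89 ydir [ 0.  0. -1.] F [ 1.6 -1.6  1.1] gap 10.3
```

View pics/e11.png

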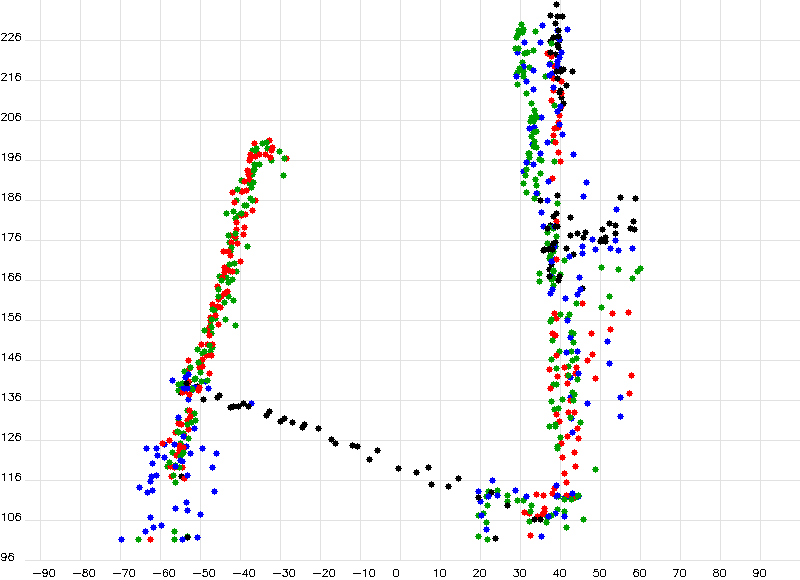

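The bar is down in the mouth at about (36,105) with the lever at about 1.8 rad. Next: 1 mm lower, then towards -y under the lip.

Request:
{"op": "carry_out", "data": {"steps": [[0, 0.02, -0.1, 0, 0, 0, 0], [0.01, -0.07, -0.03, 0, 0, 0, 0], [0.01, -0.08, -0.02, 0, 0, 0, 0], [0, 0, 0, 0, 0, 0, 0]]}}

```text
clock: 14.85
ee_pos: [0.5299, 0.0962, 0.119]
ee_rot: [-1.565, -0.136, 0.135]
ft_force: [1.0, 2.2, 1.9]
finger_gap: 0.0098
```

Request:
{"op": "carry_out", "data": {"steps": [[0.02, -0.1, -0.02, 0, 0, 0, 0], [0.02, -0.1, -0.02, 0, 0, 0, 0], [0, 0, 0, 0, 0, 0, 0]]}}

```text
clock: 15.15
ee_pos: [0.5304, 0.0932, 0.1186]
ee_rot: [-1.567, -0.136, 0.135]
ft_force: [1.9, 2.2, 1.6]
finger_gap: 0.0098
```

Request:
{"op": "carry_out", "data": {"steps": [[0.02, -0.1, -0.02, 0, 0, 0, 0], [0.01, -0.05, -0.01, 0, 0, 0, 0], [0, 0, 0, 0, 0, 0, 0]]}}

```text
clock: 15.45
ee_pos: [0.5307, 0.0916, 0.1183]
ee_rot: [-1.567, -0.135, 0.135]
ft_force: [1.9, 2.1, 2.3]
finger_gap: 0.0104
```

```bash
python3 - <<'E'
from h import *
np.set_printoptions(precision=1,suppress=True)
st(); s,Q=elev('e12.png',n=8); st();s=sidez('s12.png',(238,178),n=1,w=36,h=28,f=10)
E
```

```text
t 15.45 pos [530.7  91.6 118.3] can [ -0.1  43.5 118.3] toolx yaw 9.88 ydir [ 0. -0. -1.] F [1.9 2.1 2.3] gap 10.4
t 15.85 pos [530.7  91.6 118.3] can [ -0.1  43.5 118.3] toolx yaw 9.88 ydir [ 0. -0. -1.] F [1.4 0.3 2.2] gap 10.1
crop origin 202 150 f 10
```

View pics/e12.png

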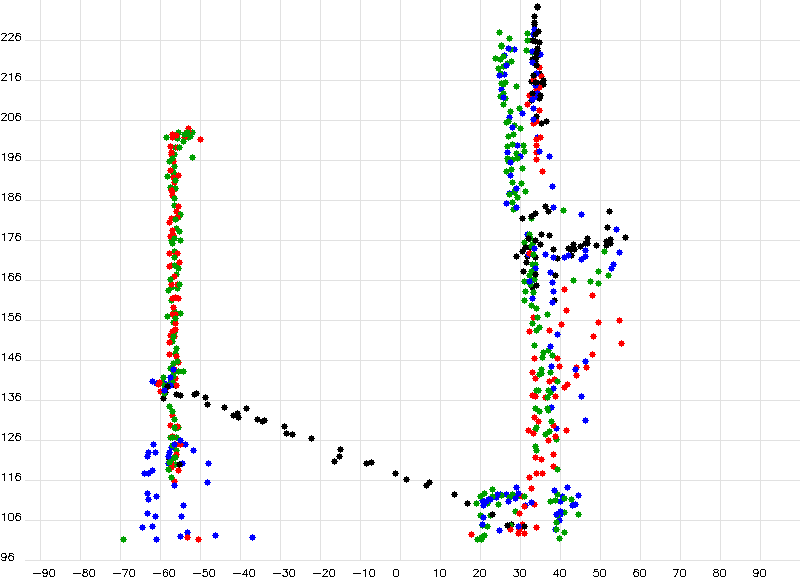

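View pics/s12.png

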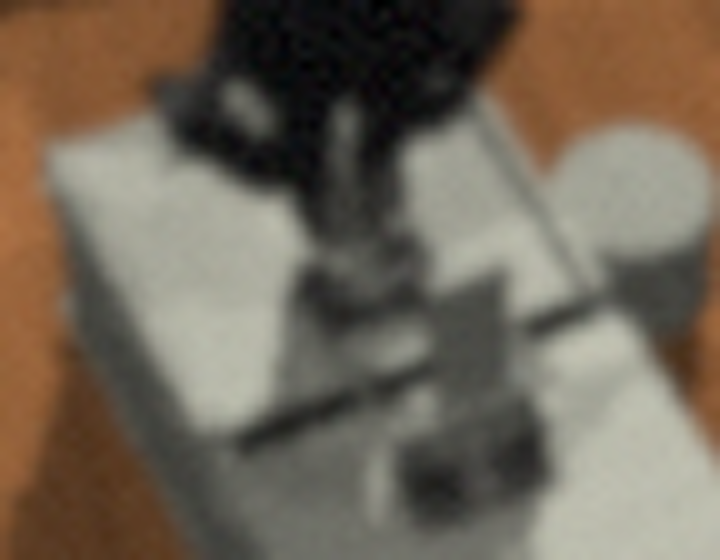

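The elevation shows the lever upright and the bar at about (31,103), under the lip. One more mm towards -y to make sure it's against the face.

Request:
{"op": "carry_out", "data": {"steps": [[0.01, -0.06, 0, 0, 0, 0, 0], [0.01, -0.06, 0, 0, 0, 0, 0], [0, 0, 0, 0, 0, 0, 0]]}}

```text
clock: 16.2
ee_pos: [0.5308, 0.091, 0.1183]
ee_rot: [-1.566, -0.135, 0.135]
ft_force: [1.5, 2.5, 2.7]
finger_gap: 0.0101
```

Request:
{"op": "carry_out", "data": {"steps": [[0.01, -0.06, 0, 0, 0, 0, 0], [0.01, -0.06, 0, 0, 0, 0, 0], [0, 0, 0, 0, 0, 0, 0]]}}

```text
clock: 16.5
ee_pos: [0.5311, 0.0896, 0.1184]
ee_rot: [-1.566, -0.136, 0.135]
ft_force: [1.3, 4.5, 2.8]
finger_gap: 0.01
```

Fy rose to 4.5 N, so the bar bears on the catch face. I'll release the knob and withdraw upward.

Request:
{"op": "carry_out", "data": {"steps": [[0, 0, 0, 0, 0, 0, 1.2], [0, 0, 0, 0, 0, 0, 1.6], [0, 0, 0, 0, 0, 0, 2.2], [0, 0, 0, 0, 0, 0, 2.4], [0, 0, 0.5, 0, 0, 0, 2.4], [0, 0, 1, 0, 0, 0, 2.4], [0, 0, 2, 0, 0, 0, 2.4], [0, 0, 3, 0, 0, 0, 2.4]]}}

```text
clock: 17.3
ee_pos: [0.5296, 0.0894, 0.1829]
ee_rot: [-1.566, -0.132, 0.139]
ft_force: [0.0, -0.1, 0.2]
finger_gap: 0.0238
```

Request:
{"op": "carry_out", "data": {"steps": [[0, 0, 2.5, 0, 0, 0, 1], [0, 0, 2, 0, 0, 0, 0], [0, 0, 0, 0, 0, 0, 0], [0, 0, 0, 0, 0, 0, 0], [0, 0, 0, 0, 0, 0, 0]]}}

```text
clock: 17.8
ee_pos: [0.53, 0.0894, 0.2268]
ee_rot: [-1.566, -0.133, 0.138]
ft_force: [-0.3, -0.1, -0.9]
finger_gap: -0.0004
```

```bash
python3 - <<'E'
from h import *
np.set_printoptions(precision=1,suppress=True)
st(); s,Q=elev('e13.png',n=8); st()
q=Q[(abs(Q[...,0])<12)&(Q[...,1]>-75)&(Q[...,1]<-35)&(Q[...,2]>145)&(Q[...,2]<195)];print(np.polyfit(q[:,2],q[:,1],1),len(q))
E
```

```text
t 17.8 pos [530.   89.4 226.8] can [ -1.2  41.5 226.8] toolx yaw 9.88 ydir [-0. -0. -1.] F [-0.3 -0.1 -0.9] gap -0.4
t 18.2 pos [530.9  89.5 227.9] can [ -0.3  41.4 227.9] toolx yaw 9.88 ydir [-0.  0. -1.] F [0.2 0.5 0. ] gap 0.2
[ -0.1 -46.2] 59
```

View pics/e13.png

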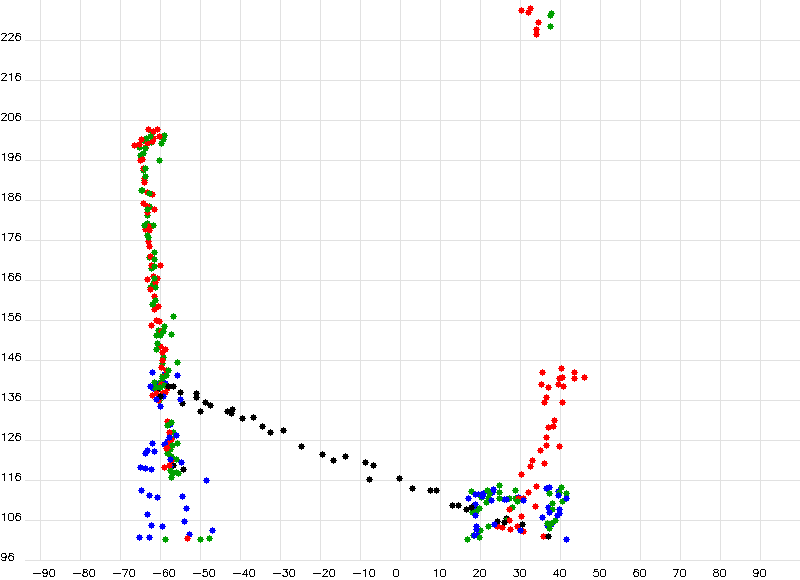

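The elevation shows the loop hooked (bar about (29,104) between hook and wall), the knob free at about (40,137) and the lever holding at about 1.47 rad. Now the closed fingers go to the lever's +y side.

Request:
{"op": "carry_out", "data": {"steps": [[0.4, -2.3, 0, 0, 0, 0, 0], [0.42, -2.3, 0, 0, 0, 0, 0], [0.42, -2.35, 0, 0, 0, 0, 0], [0, 0, -1.5, 0, 0, 0, 0], [0, 0, -1.5, 0, 0, 0, 0], [0, 0, -1.6, 0, 0, 0, 0], [0, 0, 0, 0, 0, 0, 0], [0, 0, 0, 0, 0, 0, 0]]}}

```text
clock: 19.0
ee_pos: [0.5433, 0.02, 0.1823]
ee_rot: [-1.566, -0.135, 0.136]
ft_force: [0.1, 0.7, 0.3]
finger_gap: -0.0001
```

```bash
cat >> h.py <<'E'
def corner(th,r=66,w=11):
    u=np.array([-np.cos(th),np.sin(th)]);n=np.array([u[1],-u[0]])
    c=AX+r*u+2.5*n; return c+np.array([w,0])
E
python3 - <<'E'
from h import *
o=st(); p=tocan(o['ee_pos'])[1:]
for th in (1.45,1.3,1.15,1.0,.85,.7,.55,.4,.3,.2,.1,0.05,0):
    k=corner(th);d=(k-p)/10;p=k
    print(th,np.round(k,1),'dx %.2f dy %.2f dz %.2f'%(-np.sin(YAW)*d[0],np.cos(YAW)*d[0],d[1]))
elev('e14.png',n=4)
E
```

```text
t 19.0 pos [543.3  20.  182.3] can [  0.  -29.2 182.3] toolx yaw 9.89 ydir [-0.001  0.    -1.   ] F [0.14 0.66 0.29] gap -0.1
1.45 [-49.3 183.8] dx 0.35 dy -1.98 dz 0.16
1.3 [-59.  182.3] dx 0.17 dy -0.96 dz -0.16
1.15 [-68.5 179.3] dx 0.16 dy -0.93 dz -0.30
1.0 [-77.4 174.9] dx 0.15 dy -0.87 dz -0.44
0.85 [-85.5 169.2] dx 0.14 dy -0.80 dz -0.57
0.7 [-92.7 162.4] dx 0.12 dy -0.71 dz -0.68
0.55 [-98.8 154.6] dx 0.10 dy -0.60 dz -0.78
0.4 [-103.6  146. ] dx 0.08 dy -0.48 dz -0.86
0.3 [-106.1  139.9] dx 0.04 dy -0.25 dz -0.61
0.2 [-108.   133.6] dx 0.03 dy -0.18 dz -0.63
0.1 [-109.2  127.1] dx 0.02 dy -0.12 dz -0.65
0.05 [-109.6  123.8] dx 0.01 dy -0.04 dz -0.33
0 [-109.8  120.5] dx 0.00 dy -0.02 dz -0.33
```

View pics/e14.png

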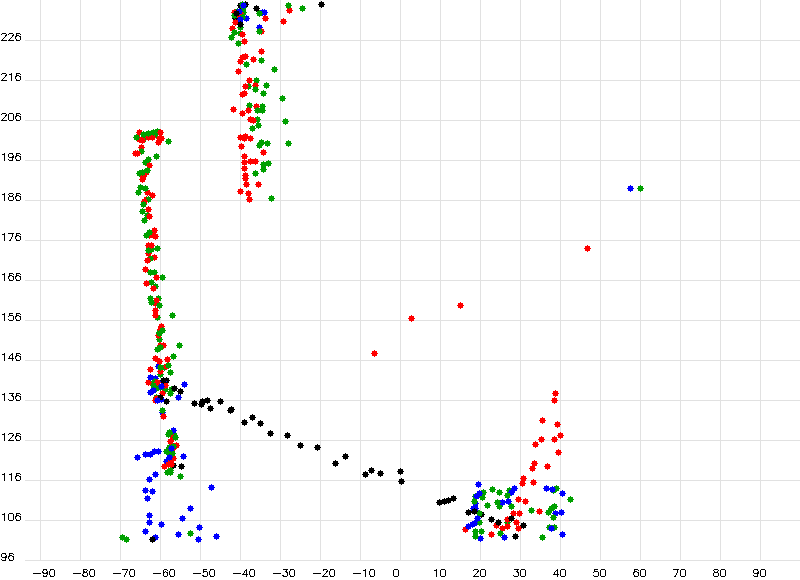

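The fingers stand at y of about -40 to -18, clear of the lever (face about -60). Approaching it now.

Request:
{"op": "carry_out", "data": {"steps": [[0.09, -0.5, 0, 0, 0, 0, 0], [0.09, -0.5, 0, 0, 0, 0, 0], [0.07, -0.4, 0, 0, 0, 0, 0], [0.05, -0.3, 0, 0, 0, 0, 0], [0.05, -0.28, 0, 0, 0, 0, 0], [0, 0, 0, 0, 0, 0, 0]]}}

```text
clock: 19.8
ee_pos: [0.547, -0.0002, 0.1822]
ee_rot: [-1.567, -0.135, 0.135]
ft_force: [0.0, -0.5, -0.3]
finger_gap: 0.0
```

Request:
{"op": "carry_out", "data": {"steps": [[0.04, -0.24, 0, 0, 0, 0, 0], [0.04, -0.24, 0, 0, 0, 0, 0], [0.04, -0.24, 0, 0, 0, 0, 0], [0.04, -0.24, 0, 0, 0, 0, 0]]}}

```text
clock: 20.2
ee_pos: [0.5482, -0.0093, 0.1819]
ee_rot: [-1.566, -0.135, 0.136]
ft_force: [0.8, 1.6, -1.6]
finger_gap: -0.0001
```

Request:
{"op": "carry_out", "data": {"steps": [[0.04, -0.23, -0.07, 0, 0, 0, 0], [0.04, -0.23, -0.07, 0, 0, 0, 0], [0.04, -0.23, -0.08, 0, 0, 0, 0], [0.04, -0.23, -0.08, 0, 0, 0, 0]]}}

```text
clock: 20.6
ee_pos: [0.55, -0.0188, 0.1793]
ee_rot: [-1.567, -0.135, 0.136]
ft_force: [-0.7, 2.4, 0.6]
finger_gap: 0.0002
```

```bash
python3 - <<'E'
from h import *
o=st(); 
elev('e15.png',n=4)
E
```

```text
t 20.6 pos [550.  -18.8 179.3] can [-1.000e-01 -6.860e+01  1.793e+02] toolx yaw 9.89 ydir [-0.  0. -1.] F [-0.7   2.44  0.61] gap 0.2
```

View pics/e15.png

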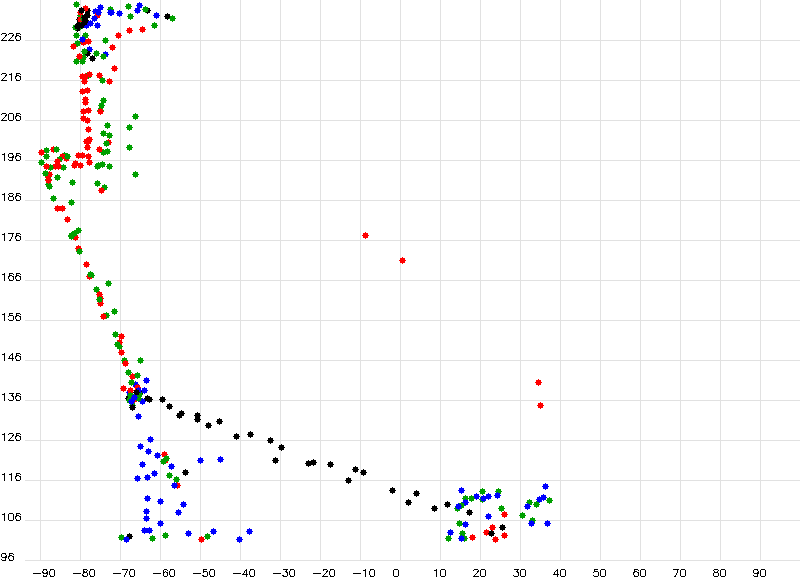

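The lever is at about 1.15 rad, the catch is moving with the bar, and the force is about 2.5 N. Continuing along the arc.

Request:
{"op": "carry_out", "data": {"steps": [[0.04, -0.22, -0.11, 0, 0, 0, 0], [0.04, -0.22, -0.11, 0, 0, 0, 0], [0.04, -0.22, -0.11, 0, 0, 0, 0], [0.03, -0.21, -0.11, 0, 0, 0, 0], [0.04, -0.2, -0.14, 0, 0, 0, 0], [0.03, -0.2, -0.14, 0, 0, 0, 0], [0.04, -0.2, -0.14, 0, 0, 0, 0], [0.03, -0.2, -0.15, 0, 0, 0, 0]]}}

```text
clock: 21.6
ee_pos: [0.5534, -0.0356, 0.1692]
ee_rot: [-1.567, -0.136, 0.135]
ft_force: [0.8, 0.2, 2.4]
finger_gap: 0.0003
```

Request:
{"op": "carry_out", "data": {"steps": [[0.03, -0.18, -0.17, 0, 0, 0, 0], [0.03, -0.18, -0.17, 0, 0, 0, 0], [0.03, -0.18, -0.17, 0, 0, 0, 0], [0.03, -0.17, -0.17, 0, 0, 0, 0], [0.03, -0.15, -0.19, 0, 0, 0, 0], [0.02, -0.15, -0.19, 0, 0, 0, 0], [0.03, -0.15, -0.2, 0, 0, 0, 0], [0.02, -0.15, -0.2, 0, 0, 0, 0]]}}

```text
clock: 22.4
ee_pos: [0.5552, -0.0486, 0.1543]
ee_rot: [-1.567, -0.135, 0.136]
ft_force: [0.4, -0.3, 1.5]
finger_gap: 0.0002
```

```bash
python3 - <<'E'
from h import *
o=st(); 
elev('e16.png',n=4)
E
```

```text
t 22.4 pos [555.2 -48.6 154.3] can [-1.000e-01 -9.880e+01  1.543e+02] toolx yaw 9.89 ydir [-0. -0. -1.] F [ 0.43 -0.31  1.5 ] gap 0.2
```

View pics/e16.png

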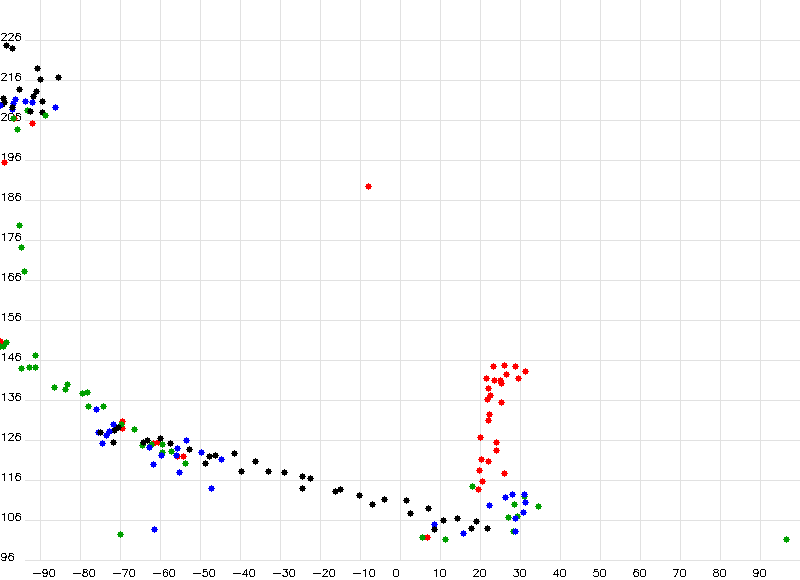

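The lever is at about 0.6 rad, the bar at about (20,104), and forces are low. Continuing over dead centre.

Request:
{"op": "carry_out", "data": {"steps": [[0.02, -0.12, -0.21, 0, 0, 0, 0], [0.02, -0.12, -0.21, 0, 0, 0, 0], [0.02, -0.12, -0.22, 0, 0, 0, 0], [0.02, -0.12, -0.22, 0, 0, 0, 0], [0.01, -0.08, -0.2, 0, 0, 0, 0], [0.02, -0.09, -0.2, 0, 0, 0, 0], [0.01, -0.08, -0.21, 0, 0, 0, 0]]}}

```text
clock: 23.3
ee_pos: [0.5565, -0.0558, 0.1397]
ee_rot: [-1.567, -0.136, 0.135]
ft_force: [0.2, 0.9, 0.0]
finger_gap: 0.0001
```

Request:
{"op": "carry_out", "data": {"steps": [[0.01, -0.06, -0.2, 0, 0, 0, 0], [0.01, -0.06, -0.2, 0, 0, 0, 0], [0.01, -0.06, -0.2, 0, 0, 0, 0], [0.01, -0.04, -0.2, 0, 0, 0, 0], [0, -0.04, -0.2, 0, 0, 0, 0]]}}

```text
clock: 23.8
ee_pos: [0.5569, -0.0584, 0.1297]
ee_rot: [-1.567, -0.136, 0.135]
ft_force: [0.5, 0.5, 0.2]
finger_gap: -0.0
```

Request:
{"op": "carry_out", "data": {"steps": [[0, -0.03, -0.15, 0, 0, 0, 0], [0, -0.03, -0.15, 0, 0, 0, 0], [0, 0, 0, 0, 0, 0, 0]]}}

```text
clock: 24.1
ee_pos: [0.5566, -0.0589, 0.1265]
ee_rot: [-1.566, -0.135, 0.136]
ft_force: [0.3, 0.3, -0.0]
finger_gap: -0.0002
```

Request:
{"op": "carry_out", "data": {"steps": [[0, 0, -0.15, 0, 0, 0, 0], [0, 0, -0.15, 0, 0, 0, 0], [0, 0, -0.1, 0, 0, 0, 0], [0, 0, 0, 0, 0, 0, 0]]}}

```text
clock: 24.5
ee_pos: [0.5566, -0.0589, 0.1226]
ee_rot: [-1.566, -0.135, 0.136]
ft_force: [0.6, -0.3, 0.2]
finger_gap: 0.0001
```

Request:
{"op": "carry_out", "data": {"steps": [[0, 0, -0.06, 0, 0, 0, 0], [0, 0, -0.06, 0, 0, 0, 0], [0, 0, 0, 0, 0, 0, 0]]}}

```text
clock: 24.8
ee_pos: [0.5568, -0.0589, 0.1216]
ee_rot: [-1.567, -0.135, 0.136]
ft_force: [1.1, 0.2, -0.6]
finger_gap: 0.0
```

```bash
python3 - <<'E'
from h import *
o=st(); elev('e17.png',n=4);sidez('s17.png',(245,190),n=1,w=40,h=32,f=9)
E
```

```text
t 24.8 pos [556.8 -58.9 121.6] can [  -0.3 -109.3  121.6] toolx yaw 9.88 ydir [-0. -0. -1.] F [ 1.14  0.22 -0.6 ] gap 0.0
crop origin 205 158 f 9
```

View pics/s17.png

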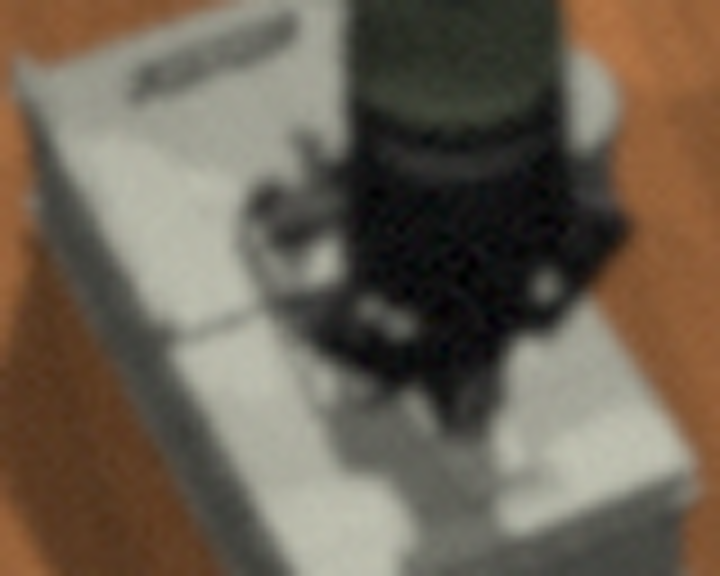

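The fingers are above the lever and the gap at (210,325) has nearly closed, so the lid is drawn. I'll press a few tenths of a mm at a time until I feel the stop.

Request:
{"op": "carry_out", "data": {"steps": [[0, 0, -0.05, 0, 0, 0, 0], [0, 0, -0.05, 0, 0, 0, 0], [0, 0, 0, 0, 0, 0, 0]]}}

```text
clock: 25.35
ee_pos: [0.5568, -0.0589, 0.1206]
ee_rot: [-1.567, -0.135, 0.135]
ft_force: [-0.4, -0.5, -0.5]
finger_gap: 0.0002
```

Request:
{"op": "carry_out", "data": {"steps": [[0, 0, -0.05, 0, 0, 0, 0], [0, 0, 0, 0, 0, 0, 0]]}}

```text
clock: 25.55
ee_pos: [0.5569, -0.0589, 0.1206]
ee_rot: [-1.567, -0.136, 0.135]
ft_force: [-1.4, 0.5, 2.7]
finger_gap: -0.0004
```

Request:
{"op": "carry_out", "data": {"steps": [[0, 0, -0.04, 0, 0, 0, 0], [0, 0, 0, 0, 0, 0, 0]]}}

```text
clock: 25.75
ee_pos: [0.5569, -0.059, 0.1206]
ee_rot: [-1.567, -0.136, 0.135]
ft_force: [-2.9, 0.0, 5.0]
finger_gap: 0.0002
```

The stop is met at z=120.6 mm, matching the expected 120.5, with 5 N. I'll back off straight up and away, then check.

Request:
{"op": "carry_out", "data": {"steps": [[0, 0, 0.3, 0, 0, 0, 0], [0, 0, 1.5, 0, 0, 0, 0], [0, 0, 3, 0, 0, 0, 0], [0, 0, 4, 0, 0, 0, 0], [0, 0, 4, 0, 0, 0, 0], [-1.5, -4, 1, 0, 0, 0, 0], [-1.5, -4, 0, 0, 0, 0, 0], [-1.5, -4, 0, 0, 0, 0, 0]]}}

```text
clock: 26.55
ee_pos: [0.512, -0.1801, 0.26]
ee_rot: [-1.569, -0.139, 0.134]
ft_force: [0.4, -0.5, 0.8]
finger_gap: 0.0003
```

Request:
{"op": "carry_out", "data": {"steps": [[-1.5, -4, 0, 0, 0, 0, 0], [-1.5, -4, 0, 0, 0, 0, 0], [-1.5, -4, 0, 0, 0, 0, 0], [0, 0, 0, 0, 0, 0, 0], [0, 0, 0, 0, 0, 0, 0]]}}

```text
clock: 27.05
ee_pos: [0.4665, -0.2998, 0.2585]
ee_rot: [-1.567, -0.134, 0.133]
ft_force: [0.0, -0.5, 0.1]
finger_gap: -0.0001
```

```bash
python3 - <<'E'
from h import *
np.set_printoptions(precision=1,suppress=True)
o=st(); s,Q=elev('e18.png',n=8);sidez('s18.png',(245,190),n=3)
sidez('t18.png',(247,211),n=3,name='top',w=55,h=45,f=7); s,Q=elev('e18t.png',name='top',n=6)
m=(abs(Q[...,0])<12)&(Q[...,1]>-128)&(Q[...,1]<-75)&(Q[...,2]>105);q=Q[m];print('lever top z',np.median(q[:,2]),np.polyfit(q[:,1],q[:,2],1)[0],'rad slope')
E
```

```text
t 27.05 pos [ 466.5 -299.8  258.5] can [-130.7 -331.   258.5] toolx yaw 9.75 ydir [ 0.  0. -1.] F [ 0.  -0.5  0.1] gap -0.1
crop origin 205 158 f 9
crop origin 192 166 f 7
lever top z 120.98164355935883 0.007239874340663366 rad slope
```

View pics/e18.png

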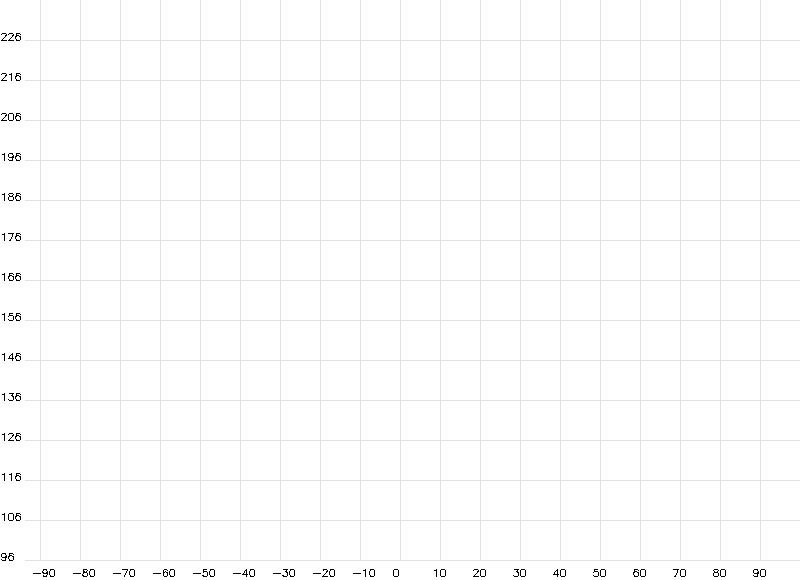

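View pics/s18.png

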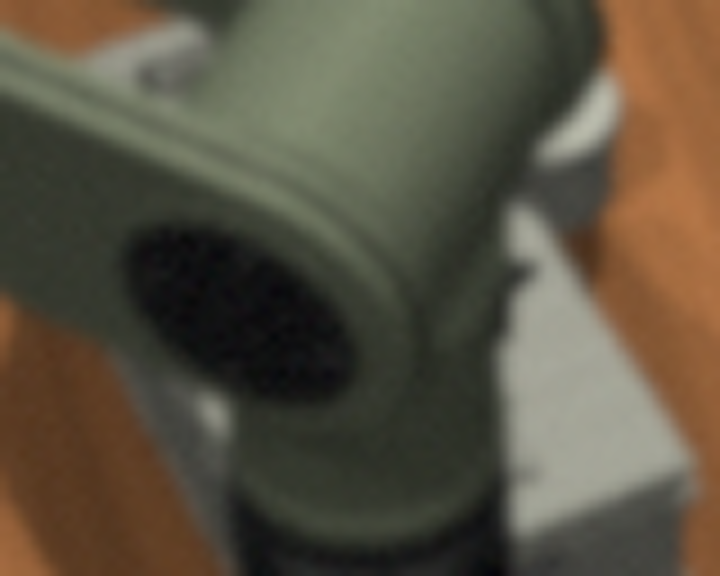

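View pics/t18.png

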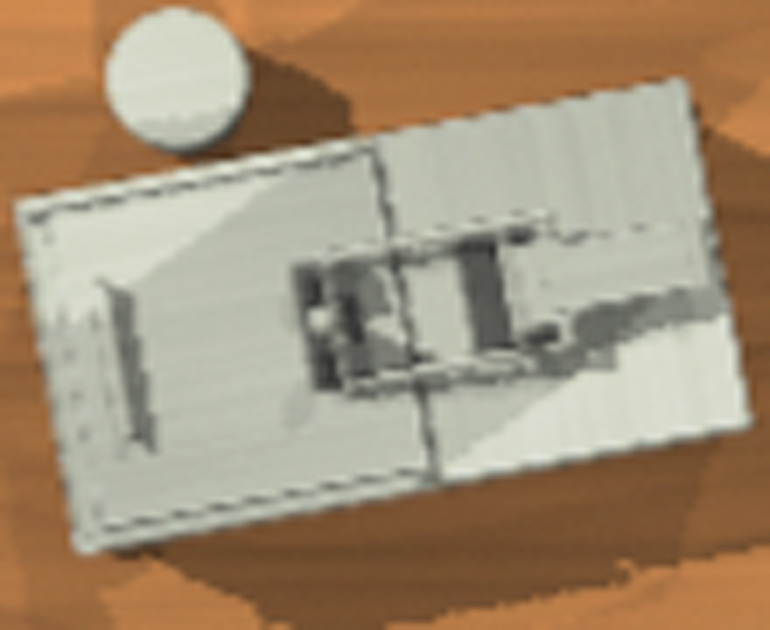

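The top view shows the lever flat (top at z 121, slope 0.007). The gap near column 400 has almost closed, the bar and knob sit in the catch at about (325,320), and the tin hasn't moved. Handing in.

```bash
python3 -c "
from h import *
print(ctrl.close_job()); st()"
```

```text
the job is handed in; nothing more can be done
None
the job is handed in; nothing more can be done
```

The draw latch is closed: the loop's bar is in the catch, the lever lies flat on its stop and the lid is drawn in on its seal. I handed the job in at about 28 s of the 72 s allowed.

**What I did:**
1. I pinched the loop's knob and swung the bar over the catch.
2. I lowered the bar into the mouth between lip and back wall, then drew it under the lip against the bearing face.
3. I let go of the knob and pushed the lever down along its arc with closed fingers until it met its stop, then moved the arm clear.

**Last checks:**
- **Lever:** the top camera puts the lever's top at z 121 mm with a slope of about 0.007 rad. I felt the stop at 120.6 mm, where 120.5 was expected.
- **Lid:** the gap between deck and lid has nearly closed, so the lid is drawn roughly 11 mm by geometry and the image. I did not measure this directly.
- **Loop:** the bar and knob sit between the hook and the back wall in the final top picture.
- **Forces:** the wrist force I read stayed at about 6 N or less throughout. I had no direct reading of the loop-to-lid contact force.
- **Other things:** the tin had not visibly moved. I did not re-measure the rest, but the arm never went near them at their height.

**What went wrong or disagreed:**
- **Slipped grasp:** the knob slipped about 9 mm in the first grasp. I opened, re-centred and gripped it again, which held.
- **Cameras:** the two cameras disagreed by about 2–5 mm on the canister's position. I corrected for that using the fingers seen in the side view.
- **Final side view:** the arm blocked it, so the closing check rests on the top camera and the felt stop.

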